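Move the mixing head from its storage dock to the mixer drive

ROBOT

A 7-joint arm with a two-finger parallel gripper is mounted at the origin on the work surface; the furniture and walls round the work are solid. World frame = base frame: x ahead of the robot, y to its left, z up, the work surface at z = 0. Lengths are in m, angles in rad, forces in N, time in s.
With the tool pointing down it reaches from about 0.425 to 0.95 m from the base axis. Payload 16.7 kg.
Tool frame: the origin (TCP) lies on the front face of the gripper's body, between the roots of the fingers; the fingertips stand 97 mm ahead of it and the grasp point (between the pads) lies 78 mm ahead of it; x points along the fingers, y is the direction in which the jaws open and shut, and the axes are right-handed (so a half turn about x gives the same grasp; the last joint's range is limited). The gripper opens to 94 mm and grips with 3 to 60 N. Pads are 16 mm wide; open, the fingers measure 119 mm over their backs; the gripper's body (75 mm by 177 mm) begins 78 mm behind the grasp point.
Start: joints at [1.071, 0.426, 0.074, 1.606, -0.034, 1.111, -0.067], TCP at [0.232, -0.634, 0.303] pointing down, gripper open.
Joint ranges: [-2.85, 2.85], [-0.5, 2.14], [-1.23, 1.37], [0.21, 2.46], [-1.02, 4.16], [0.16, 2.05], [-2.73, 2.73]. Speed limits (rad/s): [1.89, 1.89, 2.39, 2.39, 3.01, 3.01, 3.01].

INTERFACE

Orientations are given as [roll, pitch, yaw] about the fixed x, y, z axes, in that order (R = Rz(yaw) Ry(pitch) Rx(roll)).
In Python, from bench import bot gives the robot as it stands.
- The arm moves only by the tool carry_out, never from a script. Its arguments are lists of equal length, an entry for each row: "dp": the shift along the tool's x, y, z in mm, a list of three; "turn": the turn, a rotation vector about the tool's x, y, z in rad, a list of three. A call has 1 to 10 rows; each row shifts and turns the commanded pose from where the row before left it, along the tool's axes as they then stand; what a row does not reach is not made up. A row lasts 1/8 s, in which the tool goes at most 62.5 mm and 10.7 degrees, less where a joint would pass 70% of its speed; a pose out of reach is approached as far as the arm can. A call with a gripper value outside its range is refused whole. "grip" is the finger opening in mm, from 0 to 94, set as the call begins (left out, the last holds). The fingers move at their own pace and stop on an object; "newtons" is the grip in N (left out, the last holds). Time passes only in rows, so rows that do not move let the fingers close. It gives the time, the measured TCP pose, the force and the opening at its end, in the units of the state.
- bot.observe(): the state, without advancing time (a new reading comes with each control period).
- bot.grab_frame(name): name is "side" or "top"; returns (picture, depth): 420x560x3 uint8, red, green, blue; 420x560 float32, m along the optical axis (not along the pixel's ray), 0 where there is no reading.
- bot.camera_model(name): a dict with "intrinsics" (3x3 intrinsics, pixels), "R" (3x3) and "t" (3): a world point X has camera coordinates R X + t. Camera axes: x right, y down, z forward; pixel columns grow to the right and rows downward; lengths in m; the calibration is good to about 2 mm. A picture is of the moment at which its call begins. camera_model takes no time and is no camera call.
- bot.job_done(): hands the job in, once; it reports no verdict.
The state is a dict: "time": time; "qpos": joint angles; "joint_vel": joint speeds; "effort": joint torques, N m; "ee_pos": TCP position; "orientation": TCP orientation; "force": force on the tool from outside, world axes, zero at the start; "wrist_torque": the same for the moment, N m; "opening": finger opening in m.
Only numpy, scipy, OpenCV 4.12 (cv2) and the standard library are available. Lean on these libraries where they do the work, as an engineer would, in place of code of your own. Each camera call takes 0.05 s, during which the arm holds its last target. There are 200 camera calls.

TASK

The mixing head is stuck fast by its tapered shank in the upright dock: free it by driving the drift (the wedge with the upright handle) through the dock's cross slot from the robot's right until the wedge has lifted the head loose by about 6 mm; do not touch the head before that, and leave the drift in the slot. Then lift the head out and seat it fully home in the leaning spindle of the mixer drive, twisting it while pushing until its tang drops into the hidden cup and its flange sits flush on the spindle's face, and let go. Leave the other things on the worktop where they are.

Things in the scene. Friction and masses are not known exactly. Their poses are not given: they have to be found in the camera images.
- head: Mixing head, plain metal, 0.28 kg, 124 mm long. Origin: centre of the flange's underside; z out of its top. Below: round taper shank, 24 mm across at z=0, 17 at z=-45, then the tang. Above: flange 44 mm across, z 0 to 8; grip 48 mm across, z 8 to 59, with flats 30 mm apart facing +y and -y. A half turn about z is the same. At the start home in the dock, its y along the dock's x, its origin 77 mm up.
- head_grip (a point): Point on the mixing head's axis midway between the two flats, 34 mm above the flange's underside: grip it here, across the flats.
- head_tang (a point): Middle of the end of the head's flat tang, 65 mm below the head's origin. The tang spans z=-45 to -65 mm, 14 mm wide along the head's y, 6 mm thick along its x; its last 8 mm are bevelled to 12 x 4 mm.
- dock: Dock: fixed aluminium block 60 x 60 mm, 77 mm high, low feet at +y and -y; bore for the taper in its top. Origin on the worktop under its centre, z up. The head sits in it by friction: a straight pull would take about 11 to 22 N; raised 7 mm it is nearly loose and may lean a little.
- dock_slot (a point): Middle of the dock's cross slot at worktop level. The slot is straight, 16 mm wide, 30 mm high, its floor the worktop; it runs right through along the dock's x. While the head is home its tang's end hangs in the slot 12 mm above the worktop.
- drift: Drift: steel wedge blade with a grey upright handle, 0.16 kg, 160 mm long, standing on the worktop. Origin under the handle's centre at its foot; x along the blade to the tip, z up. Handle 24 mm (x) by 22 mm (y), 75 mm high: grasp across y. Blade 10 mm thick, bottom level at z=0, 8 mm high at the tip (x=148 mm), rising evenly to 24 mm at x=78 mm, then level.
- drift_grip (a point): Point on the handle's axis 52 mm above its foot: where to grip the drift.
- drift_tip (a point): Drift's tip, 5 mm above the blade's bottom; last 10 mm bevelled to 4 mm thick. Enter the slot from the dock's -x side, moving along the dock's +x, blade bottom on or just above the worktop. With the tip 32 mm past the dock's centre the head is lifted about 4 mm, at 45 mm 7 mm, at 65 mm 12 mm. Takes 5 to 15 N; it stays where it is left.
- spindle: Mixer drive's spindle: aluminium nose 60 mm across on the grey motor housing, leaning 30 degrees from vertical. Origin: centre of its flat face, 134 mm above the worktop; z out of the face along the axis, up and towards the robot; y is level. Its tapered bore (26 mm at the mouth) takes the shank: fully home, the head's origin and z axis coincide with these.
- spindle_cup (a point): Middle of the top of the cup deep in the spindle's bore, 56 mm below the face. Its slot, 7.5 mm wide, takes the tang; it cannot be seen or turned and stands anywhere within 0.6 rad either way of the spindle's y. Out of line, the tang stops on it, flange 9 mm off the face; it enters within about 0.3 rad, fits home within 0.1.
- spindle_face (a point): Centre of the spindle's face. Sprung jaws in the bore grip the shank over its last 10 mm, ever harder: pushing it home straight takes 10 to 25 N, less while twisting a little to and fro.
- drive: The mixer drive's motor housing, fixed on the worktop, base 130 x 110 mm with two side cheeks, about 110 mm high without the spindle. Origin on the worktop; the spindle leans towards its -x.
- rack_red: Bystander: black tube rack full of tubes with red caps, 112 x 215 x 114 mm, at the back. Origin under its centre.
- rack_part: Bystander: black tube rack half filled with tubes, 112 x 215 x 114 mm, back right. Origin under its centre.
- carrier_mid: Bystander: ivory tube carrier, a bar 32 x 188 mm and 78 mm high, standing between dock and drive. Origin under its centre.
- carrier_back: Bystander: ivory tube carrier with a few tubes, 32 x 188 mm, 97 mm high, at the back. Origin under its centre.
- glasses_tub: Bystander: clear lidded tub, 161 x 163 x 67 mm, at the back. Origin under its centre.
- cap_tub: Bystander: clear tub heaped with yellow caps, 159 x 185 x 74 mm, front left. Origin under its centre.
- marker: Bystander: black marker pen, 116 mm long, lying left of the tube carrier. Origin under its centre.
Mind the look-alikes: they are no part of the job. Leave any yellow look-alike of the drift alone.

How it is judged:
On the way, in this order (a step that is already met when the one before it is completed fails the run):
1. the drift has been driven through the dock's slot and its wedge has lifted the head at least 4 mm (y of drift_tip in the frame of dock between -0.01 and 0.01 m and z of drift_tip in the frame of dock below 0.02 m and x of drift_tip in the frame of dock above 0.03 m and z of head in the frame of dock between 0.081 and 0.095 m and horizontal distance between head and dock below 0.008 m), for 0.2 s.
2. the head is lifted clear of the dock (z of head in the frame of dock above 0.145 m), for 0.1 s.
At the end, for the whole second after the job is handed in: Head released and at rest in the spindle: flange within 2 mm of the face, centred within 3 mm, axis in line within 0.06 rad. Drift at rest in the dock's slot, tip 20 mm or more past the dock's centre, within 10 mm of the slot's middle, under 20 mm high (z of head in the frame of spindle between -0.003 and 0.002 m and x of head in the frame of spindle between -0.003 and 0.003 m and y of head in the frame of spindle between -0.003 and 0.003 m and angle between the z axis of head and the z axis of spindle, either way round below 0.06 rad and linear speed of each of head, drift below 0.01 m/s and y of drift_tip in the frame of dock between -0.01 and 0.01 m and z of drift_tip in the frame of dock below 0.02 m and x of drift_tip in the frame of dock above 0.02 m); the robot touches nothing.
It fails at once if the robot touches the head before the wedge has raised it 2 mm in the dock (z of head in the frame of dock below 0.079 m and horizontal distance between head and dock below 0.012 m and contact force between any of the fingers, the arm and head above 0.5 N).
It fails at once if a bystander is moved more than 30 mm (distance of any of rack_red, rack_part, carrier_mid, carrier_back, glasses_tub, cap_tub, marker from where it was at the start of the episode above 0.03 m).
It also fails if it takes over 64 s, if anything falls off the work surface, if the arm or the gripper's body presses on something with over 40 N, if the wrist force passes 120 N, or if a joint passes its speed limit or range.

## Working session

There is one attempt and no reset: what is moved stays moved. The work goes in short steps, Python scripts to look and compute and a tool call to move; the robot and the scene stay as the last step left them, time stands still between calls to the robot, and variables do not carry over. Pictures are saved under pics/ and viewed, about 8 in all and at most 12, crops included, and the job is handed in when it is done.

Besides the shell and the picture viewer there is one more tool, called after "Call:" as name(argument=value, ...) on one line, values as JSON. carry_out: Moves the arm, as the interface text tells. Its arguments: {"type":"object","properties":{"dp":{"type":"array"},"turn":{"type":"array"},"grip":{"type":"number"},"newtons":{"type":"number"}},"required":["dp","turn"]}

```bash
ls; mkdir -p pics
cat > h.py <<'E'
import numpy as np, cv2
from bench import bot
from scipy.spatial.transform import Rotation as Ro
def cap(n):
    p,d=bot.grab_frame(n); m=bot.camera_model(n)
    K,R,t=[np.array(m[k]) for k in("intrinsics","R","t")]
    return p,d,K,R,t
def cloud(d,K,R,t):
    v,u=np.mgrid[:d.shape[0],:d.shape[1]]
    c=np.stack([(u-K[0,2])/K[0,0]*d,(v-K[1,2])/K[1,1]*d,d],-1)
    return (c-t)@R
def pose():
    s=bot.observe(); return np.array(s["ee_pos"]),Ro.from_euler('xyz',s["orientation"]).as_matrix(),s
E
python3 - <<'E'
from h import *
for n in("side","top"):
    p,d,K,R,t=cap(n); np.savez(f"{n}.npz",p=p,d=d,K=K,R=R,t=t)
    cv2.imwrite(f"pics/{n}0.png",p[:,:,::-1]); print(n,K.tolist(),(-R.T@t).round(3),R[2].round(3))
p,R,s=pose();print(s,R)
E
```

```text
pics
side [[499.247606445961, 0.0, 275.1465504829152], [0.0, 499.247606445961, 201.14536462493777], [0.0, 0.0, 1.0]] [ 0.507 -1.5    0.797] [-0.012  0.905 -0.425]
top [[457.37355664273827, 0.0, 283.4565786600862], [0.0, 457.37355664273827, 207.76325179444478], [0.0, 0.0, 1.0]] [ 0.327 -0.04   1.441] [ 0.113  0.012 -0.994]
{'time': 0.1, 'qpos': array([ 1.07046614,  0.42661793,  0.0738386 ,  1.60652598, -0.03411893,
        1.11079168, -0.06708575]), 'joint_vel': array([ 0.00021562, -0.00278767,  0.0002269 , -0.00276319, -0.00118679,
        0.00044647,  0.00050352]), 'effort': array([ 8.47951480e-03, -9.37458014e+01,  3.67808193e+00, -4.55043125e+01,
       -4.82810580e-02,  1.66774378e-02,  5.52169229e-05]), 'ee_pos': array([ 0.23188119, -0.63362577,  0.30208703]), 'orientation': array([-1.52555917,  1.56971173,  1.9668515 ]), 'force': array([-0.27842264,  0.34375883,  0.02712646]), 'wrist_torque': array([-0.00920959, -0.01253696,  0.01045841]), 'opening': 0.0938371531794234} [[-4.18417462e-04  3.43665896e-01 -9.39091889e-01]
 [ 1.00063733e-03 -9.39091358e-01 -3.43666147e-01]
 [-9.99999412e-01 -1.08348632e-03  4.90472967e-05]]
```

View pics/side0.png

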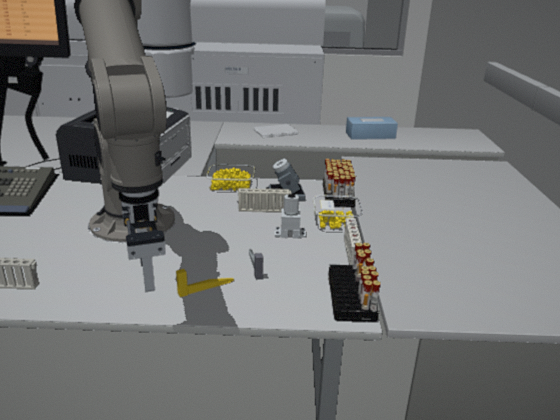

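View pics/top0.png

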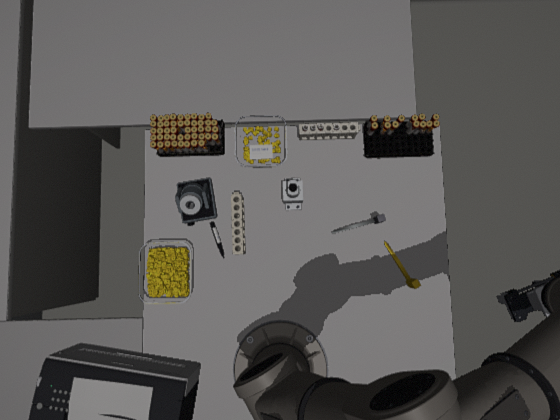

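The side view shows the grey drift at (257,265), the yellow look-alike at (200,285), and the dock with the head at (291,215). The spindle is at (287,178). In the top view the drift's handle is at (377,217) and its tip at (333,231). The yellow look-alike is at (400,265), the dock and head at (292,192), and the spindle at (192,203). The grey one fits "grey upright handle"; I'll confirm it in a crop.

Run:
```python
from h import *
z=np.load("top.npz");p=z["p"][:,:,::-1];C=cloud(z["d"],z["K"],z["R"],z["t"])
s=np.load("side.npz");q=s["p"][:,:,::-1];S=cloud(s["d"],s["K"],s["R"],s["t"])
r=lambda im,x,y,w,h:cv2.resize(im[y:y+h,x:x+w],(400,300),interpolation=cv2.INTER_CUBIC)
cv2.imwrite("pics/crop.png",np.vstack([np.hstack([r(p,320,195,80,60),r(p,255,165,80,60)]),np.hstack([r(p,160,170,80,60),r(q,235,140,120,90)])]))
np.set_printoptions(precision=4,suppress=True)
def cm(P,m): return P[m]
# drift
def box(P,x0,x1,y0,y1,z0,z1): return (P[...,0]>x0)&(P[...,0]<x1)&(P[...,1]>y0)&(P[...,1]<y1)&(P[...,2]>z0)&(P[...,2]<z1)
for u,v in[(377,217),(333,231),(292,187),(292,180),(293,207),(192,203),(185,215)]: print((u,v),C[v,u])
tab=box(C,.3,.7,-.3,.2,-.02,.02)
print("table z",np.median(C[...,2][tab]), np.median(S[...,2][box(S,.3,.7,-.3,.2,-.02,.02)]))
for n,P in(("top",C),("side",S)):
    m=box(P,.3,.6,-.4,-.05,.05,.09); X=P[m]; print(n,"handle",len(X),X.mean(0),X.min(0),X.max(0))
    m=box(P,.3,.6,-.4,-.05,.006,.09); X=P[m]; print(n,"all",len(X),X.min(0),X.max(0))
    d=C[187,292]
    m=box(P,d[0]-.06,d[0]+.06,d[1]-.05,d[1]+.05,.12,.16); X=P[m]; print(n,"headtop",len(X),X.mean(0),X.min(0),X.max(0))
    m=box(P,d[0]-.06,d[0]+.06,d[1]-.06,d[1]+.06,.07,.08); X=P[m]; print(n,"docktop",len(X),X.mean(0),X.min(0),X.max(0))
    d=C[203,192]
    m=box(P,d[0]-.1,d[0]+.1,d[1]-.1,d[1]+.1,.09,.25); X=P[m]; print(n,"spin",len(X),X.mean(0),X.min(0),X.max(0))
```

```text
(377, 217) [ 0.4481 -0.304   0.0658]
(333, 231) [ 0.4125 -0.1753  0.013 ]
(292, 187) [ 0.5347 -0.0502  0.1385]
(292, 180) [ 0.5547 -0.0507  0.1409]
(293, 207) [ 0.4914 -0.0526  0.0105]
(192, 203) [0.5021 0.249  0.0904]
(185, 215) [0.4728 0.2835 0.0311]
table z 0.0011139329614930553 -0.0003026333920092972
top handle 196 [ 0.4991 -0.1601  0.0759] [ 0.4331 -0.3262  0.0501] [ 0.5658 -0.0526  0.0892]
top all 1059 [ 0.3002 -0.399   0.006 ] [ 0.5996 -0.0519  0.0892]
top headtop 160 [ 0.534  -0.0516  0.1373] [ 0.5105 -0.065   0.12  ] [ 0.5596 -0.0381  0.1467]
top docktop 149 [ 0.5303 -0.0527  0.0763] [ 0.5046 -0.0814  0.0705] [ 0.5658 -0.0227  0.0799]
top spin 682 [0.5094 0.2446 0.1207] [0.4685 0.2009 0.0901] [0.5593 0.2957 0.1534]
side handle 340 [ 0.5141 -0.1459  0.0693] [ 0.4394 -0.3335  0.0504] [ 0.5695 -0.0505  0.0896]
side all 951 [ 0.3004 -0.3894  0.006 ] [ 0.5885 -0.0504  0.0896]
side headtop 114 [ 0.5378 -0.0612  0.1316] [ 0.5154 -0.0738  0.1202] [ 0.5603 -0.0377  0.1414]
side docktop 110 [ 0.539  -0.0697  0.0756] [ 0.5104 -0.0895  0.07  ] [ 0.5692 -0.0201  0.0797]
side spin 325 [0.5142 0.2277 0.1164] [0.4718 0.1944 0.09  ] [0.5594 0.2749 0.1492]
```

View pics/crop.png

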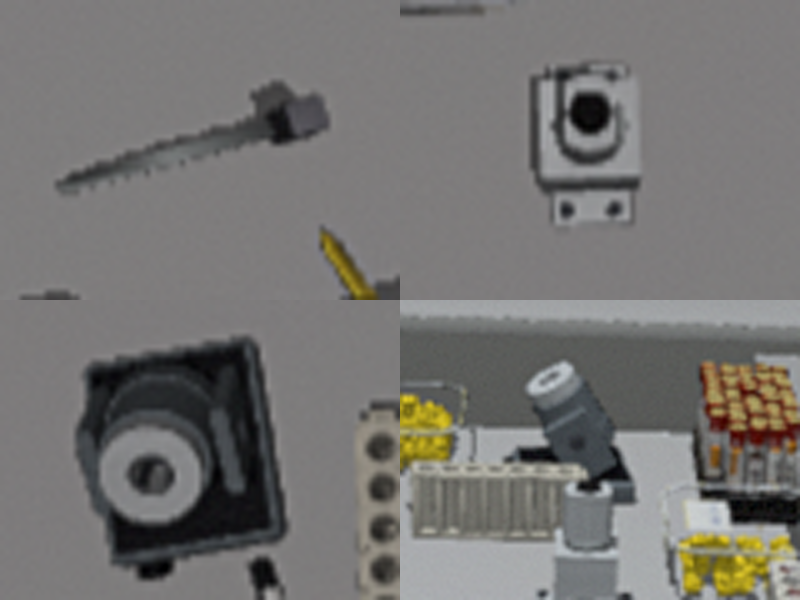

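The crop confirms it. The grey drift has its handle top at about (382,218) and its tip at (332,232); the yellow one is the look-alike. Next I'll measure it precisely.

Run:
```python
from h import *
np.set_printoptions(precision=4,suppress=True)
L={n:dict(np.load(n+".npz")) for n in("top","side")}
def ray(n,uv,z):
    a=L[n];d=a["R"].T@np.linalg.inv(a["K"])@np.array([uv[0],uv[1],1.]);o=-a["R"].T@a["t"];return o+d*(z-o[2])/d[2]
def big(m):
    c=max(cv2.findContours(m.astype(np.uint8),0,2)[0],key=cv2.contourArea);return c
C=cloud(L["top"]["d"],*[L["top"][k] for k in"KRt"]);S=cloud(L["side"]["d"],*[L["side"][k] for k in"KRt"])
g=cv2.cvtColor(L["top"]["p"],cv2.COLOR_RGB2HSV)
def sub(m,x,y,w,h):
    o=np.zeros(m.shape,bool);o[y:y+h,x:x+w]=m[y:y+h,x:x+w];return o
# drift blade + handle by height above table (top)
m=sub((C[...,2]>.006)&(C[...,2]<.09),325,205,65,35)
X=C[m];bl=X[X[:,2]<.03];hd=X[X[:,2]>.06]
print("blade n",len(bl),"handle",len(hd),hd.mean(0),hd.min(0),hd.max(0))
vx,vy,x0,y0=cv2.fitLine(bl[:,:2].astype(np.float32),cv2.DIST_HUBER,0,1e-4,1e-4).ravel()
d=np.array([vx,vy]);d*=np.sign(d[1]);c=np.array([x0,y0]);pr=(bl[:,:2]-c)@d
print("blade line",c,d,"yaw",np.arctan2(d[1],d[0]),"tip",c+d*np.percentile(pr,[99,100])[:,None])
print("handle top uv",np.argwhere(sub((C[...,2]>.06),325,205,65,35)).mean(0)[::-1])
hu=np.argwhere(sub((C[...,2]>.06),325,205,65,35)).mean(0)[::-1];print("handle ray",ray("top",hu,.075))
print("tip ray",ray("top",(332,232.4),.004))
m=sub((S[...,2]>.006)&(S[...,2]<.1),245,240,30,50);X=S[m];t=X[X[:,2]>.068];print("side handle top",len(t),t.mean(0),t.min(0),t.max(0));b=X[X[:,2]<.03];print("side low",b.min(0),b.max(0))
# dock square at z=.077 (+grip silhouettes excluded at perimeter)
V=g[...,2]
m=sub((C[...,2]>.068)&(C[...,2]<.085),270,165,45,50);uv=np.argwhere(m)[:,::-1].astype(float)
P=np.array([ray("top",q,.077)[:2] for q in uv]).astype(np.float32)
print("dock rect m",cv2.minAreaRect(P*1000))
m=sub((C[...,2]>.125),270,165,45,50);uv=np.argwhere(m)[:,::-1];P=np.array([ray("top",q,.136)[:2] for q in uv]).astype(np.float32);print("head rect",cv2.minAreaRect(P*1000),P.mean(0))
m=sub((C[...,2]>.004)&(C[...,2]<.02),280,200,30,14);X=C[m];print("foot",X.mean(0),X.min(0),X.max(0))
# spindle bright ring
m=sub(V>150,165,175,52,60);c=big(m);print("ring",cv2.contourArea(c));e=cv2.fitEllipse(cv2.convexHull(c));print(e,ray("top",e[0],.134))
mm=np.zeros(V.shape,np.uint8);cv2.drawContours(mm,[c],-1,1,-1);mm=cv2.erode(mm,np.ones((3,3)))>0;mm&=V>150;X=C[mm];cc=X.mean(0);n=np.linalg.svd(X-cc)[2][2];print("face",len(X),cc,n*np.sign(n[2]))
q=cv2.cvtColor(L["side"]["p"],cv2.COLOR_RGB2HSV)[...,2]
m=sub(q>160,270,155,28,18);c=big(m);e=cv2.fitEllipse(cv2.convexHull(c));print("side",e,ray("side",e[0],.134))
# drive footprint
m=sub((C[...,2]>.02)&(C[...,2]<.25),160,170,60,60);uv=np.argwhere(m)[:,::-1];print("drive rect",cv2.minAreaRect((C[m][:,:2]*1000).astype(np.float32)))
m=sub((C[...,2]>.07)&(C[...,2]<.085),225,185,25,75);print("carrier",cv2.minAreaRect((C[m][:,:2]*1000).astype(np.float32)))
```

```text
blade n 253 handle 65 [ 0.4451 -0.3128  0.0745] [ 0.4331 -0.3262  0.0634] [ 0.4562 -0.301   0.083 ]
blade line [ 0.4338 -0.261 ] [-0.2008  0.9796] yaw 1.7729495 tip [[ 0.4139 -0.1635]
 [ 0.413  -0.1594]]
handle top uv [376.6301 218.0822]
handle ray [ 0.4441 -0.301   0.075 ]
tip ray [ 0.4087 -0.1728  0.004 ]
side handle top 51 [ 0.4503 -0.3184  0.0728] [ 0.4394 -0.33    0.0681] [ 0.462  -0.3034  0.0766]
side low [ 0.4127 -0.3323  0.006 ] [ 0.4625 -0.1732  0.0299]
dock rect m ((562.6050415039062, -42.974212646484375), (134.52735900878906, 74.11973571777344), 19.355575561523438)
head rect ((529.823974609375, -55.011253356933594), (105.26944732666016, 93.5393295288086), 86.35157775878906) [ 0.5339 -0.0525]
foot [ 0.4929 -0.0549  0.0093] [ 0.4719 -0.1036  0.0041] [ 0.5135 -0.0113  0.0185]
ring 2.5
((214.5, 231.5), (1.3098583221435547, 7.634413719177246), 157.5) [0.4124 0.1752 0.134 ]
face 0 [nan nan nan] [0. 0. 1.]
side ((279.8978576660156, 163.1951904296875), (5.3058247566223145, 14.166794776916504), 59.07952880859375) [0.4973 0.2455 0.134 ]
drive rect ((505.1007080078125, 247.82186889648438), (160.83538818359375, 110.80254364013672), 8.031819343566895)
carrier ((442.2270202636719, 117.96403503417969), (184.6689910888672, 32.888999938964844), 0.9036486744880676)<stdin>:32: RuntimeWarning: Mean of empty slice.
  ret = um.true_divide(
```

```bash
cat >> h.py <<'E'
np.set_printoptions(precision=4,suppress=True)
def ray(a,uv,z):
    d=a["R"].T@np.linalg.inv(a["K"])@np.array([uv[0],uv[1],1.]);o=-a["R"].T@a["t"];return o+d*(z-o[2])/d[2]
def sub(m,x,y,w,h):
    o=np.zeros(m.shape,bool);o[y:y+h,x:x+w]=m[y:y+h,x:x+w];return o
def tool(xd,yd):
    x=np.array(xd,float);x/=np.linalg.norm(x);y=np.array(yd,float);y-=x*(x@y);y/=np.linalg.norm(y);return np.column_stack([x,y,np.cross(x,y)])
def plan(tp,tR,n,p=None,R=None):
    if p is None:p,R,_=pose()
    w=Ro.from_matrix(R.T@tR).as_rotvec();st=(np.array(tp)-p)/n
    print("turn/row",(w/n).round(4));print("dp",[list((1000*(R@Ro.from_rotvec(w*i/n).as_matrix()).T@st).__iter__()) and (1000*(R@Ro.from_rotvec(w*i/n).as_matrix()).T@st).round(1).tolist() for i in range(n)])
E
python3 - <<'E'
from h import *
L={n:dict(np.load(n+".npz")) for n in("top","side")};a=L["top"]
C=cloud(a["d"],a["K"],a["R"],a["t"]);ok=a["d"]>0
V=cv2.cvtColor(a["p"],cv2.COLOR_RGB2GRAY).astype(int)
def rect(m,z): 
    c=max(cv2.findContours(m.astype(np.uint8),0,1)[0],key=cv2.contourArea)[:,0].astype(float)
    P=np.array([ray(a,q,z)[:2] for q in c],np.float32)*1000;return cv2.minAreaRect(P),P.mean(0)
print("dock",rect(sub(ok&(C[...,2]>.066),270,165,45,45),.077))
print("head",rect(sub(ok&(C[...,2]>.12),270,165,45,45),.136))
print("handle",rect(sub(ok&(C[...,2]>.06),325,205,65,35),.075))
# blade midline from image: column-wise deviation from background
for u in range(332,372,3):
    v0=int(round(232.4-(u-332)*.26)); col=V[v0-6:v0+7,u]; print(u,v0-6,col.tolist())
print("spindle gray",V[195:215:3,178:205:3].tolist())
for thr in(70,85,100):
    m=sub(V>thr,175,188,32,40).astype(np.uint8);c=max(cv2.findContours(m,0,1)[0],key=cv2.contourArea);h=cv2.convexHull(c);e=cv2.fitEllipse(h);print(thr,cv2.contourArea(h),e,ray(a,e[0],.134))
mm=np.zeros(V.shape,np.uint8);cv2.drawContours(mm,[h],-1,1,-1);mm=(cv2.erode(mm,np.ones((3,3)))>0)&ok&(abs(C[...,2]-.134)<.03);X=C[mm];cc=np.median(X,0);n=np.linalg.svd(X-X.mean(0))[2][2];print("face",len(X),cc,X.mean(0),n*np.sign(n[2]))
plan([.445,-.314,.302],tool([0,0,-1],[np.cos(.22),np.sin(.22),0]),10)
E
```

```text
dock (((536.9189453125, -51.95166015625), (57.37642288208008, 63.981719970703125), 88.48945617675781), array([535.3004, -52.6536], dtype=float32))
head (((535.105712890625, -51.61345291137695), (25.998750686645508, 46.69676971435547), 88.48005676269531), array([533.8882, -51.5792], dtype=float32))
handle (((445.1537170410156, -312.39617919921875), (21.70612335205078, 26.308042526245117), 12.570633888244629), array([ 445.0446, -313.0359], dtype=float32))
332 226 [124, 126, 126, 129, 122, 81, 90, 97, 118, 127, 124, 124, 124]
335 226 [125, 127, 128, 84, 49, 73, 99, 99, 119, 126, 126, 126, 126]
338 225 [126, 127, 126, 87, 52, 68, 93, 99, 119, 125, 125, 125, 124]
341 224 [125, 127, 127, 90, 63, 63, 93, 119, 125, 125, 126, 126, 125]
344 223 [126, 128, 123, 85, 75, 73, 90, 116, 127, 124, 126, 125, 126]
347 222 [125, 127, 127, 89, 77, 87, 87, 106, 122, 125, 125, 125, 126]
350 222 [127, 123, 85, 83, 100, 104, 118, 124, 125, 126, 125, 126, 125]
353 221 [127, 129, 87, 85, 111, 119, 114, 108, 120, 125, 124, 124, 126]
356 220 [126, 127, 85, 73, 104, 112, 116, 92, 113, 124, 126, 125, 126]
359 219 
[... 671 characters left out ...]
44, 211.7309112548828), (36.725765228271484, 52.20401382446289), 154.63621520996094) [0.4715 0.2545 0.134 ]
85 293.5 ((189.56495666503906, 204.24253845214844), (18.80768585205078, 20.72179412841797), 105.7820816040039) [0.493  0.2467 0.134 ]
100 282.0 ((189.52993774414062, 204.33843994140625), (18.527957916259766, 20.218544006347656), 106.40530395507812) [0.4927 0.2468 0.134 ]
face 211 [0.4924 0.2486 0.1321] [0.4926 0.2476 0.1323] [-0.6349 -0.0114  0.7725]
turn/row [-0.144  -0.0001  0.0001]
dp [[0.0, -22.7, -31.0], [0.0, -18.0, -33.9], [0.0, -13.0, -36.2], [0.0, -7.6, -37.7], [0.0, -2.1, -38.4], [0.0, 3.4, -38.3], [0.0, 8.8, -37.4], [0.0, 14.1, -35.7], [0.0, 19.1, -33.3], [0.0, 23.7, -30.3]]
```

Call:
carry_out(dp=[[0,-22.7,-31],[0,-18,-33.9],[0,-13,-36.2],[0,-7.6,-37.7],[0,-2.1,-38.4],[0,3.4,-38.3],[0,8.8,-37.4],[0,14.1,-35.7],[0,19.1,-33.3],[0,23.7,-30.3]], turn=[[-0.144,0,0],[-0.144,0,0],[-0.144,0,0],[-0.144,0,0],[-0.144,0,0],[-0.144,0,0],[-0.144,0,0],[-0.144,0,0],[-0.144,0,0],[-0.144,0,0]], grip=94)

```text
time: 1.35
ee_pos: [0.4456, -0.313, 0.3026]
orientation: [-2.133, 1.571, 2.804]
force: [0.8, 0.1, -0.2]
opening: 0.0939
```

Call:
carry_out(dp=[[0,0,0],[0,0,0],[30,0,0],[40,0,0],[40,0,0],[40,0,0],[22,0,0],[0,0,0]], turn=[[0,0,0],[0,0,0],[0,0,0],[0,0,0],[0,0,0],[0,0,0],[0,0,0],[0,0,0]], grip=50)

```text
time: 2.35
ee_pos: [0.4438, -0.3147, 0.1292]
orientation: [-2.264, 1.568, 2.666]
force: [0.1, -0.6, 0.9]
opening: 0.05
```

Call:
carry_out(dp=[[0,0,0],[0,0,0],[0,0,0],[0,0,0],[0,0,0],[0,0,0]], turn=[[0,0,0],[0,0,0],[0,0,0],[0,0,0],[0,0,0],[0,0,0]], grip=10, newtons=40)

```text
time: 3.1
ee_pos: [0.4454, -0.3145, 0.1314]
orientation: [0.617, 1.57, -0.734]
force: [-0.9, -0.3, 8.2]
opening: 0.0216
```

Run:
```python
from h import *
b=dict(np.load("side.npz"));a=dict(np.load("top.npz"))
S=cloud(b["d"],b["K"],b["R"],b["t"]);q=b["p"][:,:,::-1]
cv2.imwrite("pics/dock.png",cv2.resize(q[190:245,265:320],(550,550),interpolation=cv2.INTER_CUBIC))
m=sub((b["d"]>0)&(S[...,2]>.035)&(S[...,2]<.07),270,205,45,35);X=S[m]
print(len(X),X.min(0),X.max(0));X=X[abs(X[:,1]-np.median(X[:,1]))<.008]
print(cv2.fitLine(X[:,:2].astype(np.float32)*100,cv2.DIST_HUBER,0,1e-3,1e-3).ravel(),X.mean(0))
V=cv2.cvtColor(a["p"],cv2.COLOR_RGB2GRAY).astype(int)
# dock top face by brightness, edges left/right per row and top/bottom per column
for v in range(176,206,3): print(v,V[v,276:312].tolist())
_,_,s=pose();print(s["force"],s["qpos"])
```

```text
183 [ 0.5115 -0.0897  0.0354] [0.6191 0.039  0.0697]
[ 0.9999 -0.0157 53.3029 -8.076 ] [ 0.5401 -0.0813  0.0527]
176 [125, 125, 125, 124, 125, 125, 124, 124, 127, 125, 127, 127, 126, 127, 125, 126, 125, 125, 123, 126, 124, 124, 124, 125, 124, 125, 124, 125, 125, 125, 123, 124, 124, 124, 125, 125]
179 [123, 125, 124, 125, 126, 126, 125, 120, 71, 98, 61, 42, 49, 69, 68, 65, 74, 104, 109, 107, 85, 73, 112, 137, 102, 125, 125, 124, 124, 125, 125, 123, 126, 125, 125, 125]
182 [125, 125, 124, 127, 125, 68, 93, 154, 158, 156, 82, 74, 147, 153, 146, 150, 150, 150, 149, 148, 148, 143, 151, 151, 150, 149, 139, 125, 125, 126, 125, 125, 124, 125, 124, 125]
185 [125, 125, 125, 127, 124, 70, 93, 153, 158, 154, 79, 69, 149, 63, 12, 11, 11, 14, 10, 18, 67, 147, 126, 148, 151, 149, 141, 125, 124, 126, 125, 126, 125, 125, 125, 124]
188 [125, 125, 125, 128, 124, 67, 75, 153, 160, 155, 65, 52, 104, 29, 7, 13, 17, 14, 14, 7, 38, 111, 93, 119, 151, 152, 140, 124, 124, 124, 125, 124, 126, 124, 125, 124]
191 [125, 125, 126, 127, 124, 67, 75, 155, 156, 138, 64, 69, 151, 149, 126, 66, 41, 42, 63, 127, 140, 14
[... 171 characters left out ...]
 103, 75, 86, 138, 152, 151, 146, 124, 123, 125, 125, 124, 125, 125, 125, 125]
197 [126, 124, 125, 128, 125, 66, 71, 132, 153, 154, 154, 152, 138, 109, 73, 61, 62, 61, 78, 99, 134, 143, 151, 151, 149, 149, 147, 130, 124, 124, 125, 124, 124, 124, 126, 123]
200 [125, 125, 125, 127, 126, 124, 70, 100, 122, 124, 121, 122, 117, 116, 121, 119, 106, 106, 107, 106, 107, 108, 106, 96, 96, 96, 95, 116, 127, 125, 125, 124, 126, 124, 123, 126]
203 [125, 125, 125, 124, 125, 126, 125, 95, 72, 81, 106, 107, 107, 107, 106, 110, 132, 131, 130, 132, 132, 132, 129, 134, 128, 97, 114, 126, 126, 126, 124, 125, 125, 125, 125, 126]
[-0.9093 -0.292   8.1668] [ 0.7454  0.4534 -0.3052  2.0192  0.207   0.697   0.5297]
```

View pics/dock.png

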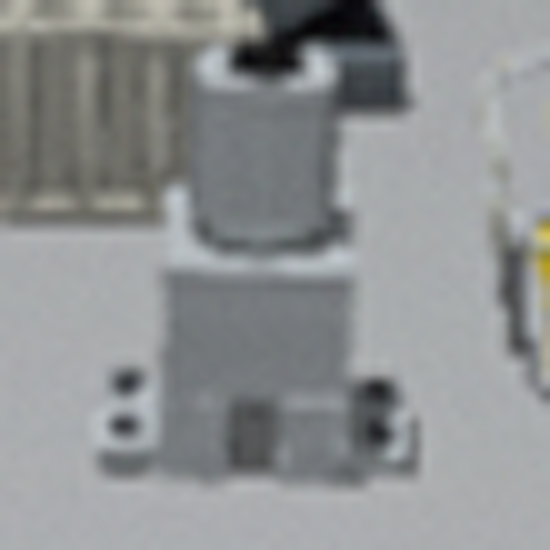

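The slot shows as the dark opening at crop (253,435), which is side pixel (289.8, 233).

Run:
```python
from h import *
b=dict(np.load("side.npz"));a=dict(np.load("top.npz"))
def rayy(a,uv,y):
    d=a["R"].T@np.linalg.inv(a["K"])@np.array([uv[0],uv[1],1.]);o=-a["R"].T@a["t"];return o+d*(y-o[1])/d[1]
print("top dock",ray(a,(292.5,189.7),.077)); print("slot",rayy(b,(289.85,233),-.082),"face edges",rayy(b,(281.1,225),-.082),rayy(b,(299.7,225),-.082))
p,R,s=pose()
tR=tool([0,0,-1],[np.sin(1.55),-np.cos(1.55),0]);print(p,R)
plan([.532,-.280,p[2]],tR,4)
```

```text
top dock [ 0.5362 -0.0519  0.077 ]
slot [ 0.5382 -0.082   0.019 ] face edges [ 0.5091 -0.082   0.0471] [ 0.5687 -0.082   0.0494]
[ 0.4454 -0.3145  0.1314] [[ 0.0008  0.976   0.218 ]
 [-0.0007  0.218  -0.976 ]
 [-1.      0.0006  0.0009]]
turn/row [ 0.0601  0.0002 -0.0002]
dp [[0.0, 23.0, -3.7], [0.0, 22.7, -5.1], [0.0, 22.4, -6.4], [0.0, 22.0, -7.8]]
```

Call:
carry_out(dp=[[-8,0,0],[0,0,0]], turn=[[0,0,0],[0,0,0]])

```text
time: 3.35
ee_pos: [0.4454, -0.3143, 0.1394]
orientation: [0.788, 1.57, -0.563]
force: [0.8, 0.4, -2.0]
opening: 0.0216
```

Call:
carry_out(dp=[[0,23,-3.7],[0,22.7,-5.1],[0,22.4,-6.4],[0,22,-7.8],[0,0,0],[0,0,0]], turn=[[0.06,0,0],[0.06,0,0],[0.06,0,0],[0.06,0,0],[0,0,0],[0,0,0]])

```text
time: 4.1
ee_pos: [0.5311, -0.2798, 0.1385]
orientation: [-1.63, 1.57, 3.063]
force: [0.6, -0.5, -2.2]
opening: 0.0218
```

Run:
```python
from h import *
p,R,s=pose();print(p,R,s["force"])
im=[]
for n,(x,y,w,h) in dict(top=(270,165,120,100),side=(245,185,90,75)).items():
    P,d,K,Rr,t=cap(n);np.savez(n+"1.npz",p=P,d=d,K=K,R=Rr,t=t);im.append(cv2.resize(P[y:y+h,x:x+w,::-1],(400,333),interpolation=cv2.INTER_CUBIC))
cv2.imwrite("pics/pre.png",np.hstack(im))
```

```text
[ 0.5311 -0.2798  0.1385] [[-0.0007  0.9998 -0.0194]
 [ 0.0001 -0.0194 -0.9998]
 [-1.     -0.0007 -0.    ]] [ 0.617  -0.5184 -2.2133]
```

View pics/pre.png

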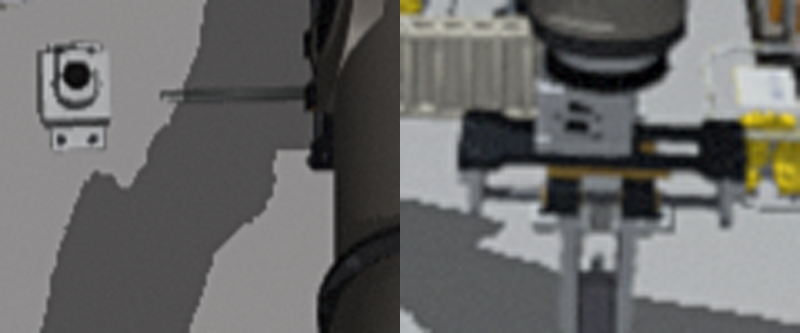

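The top crop shows the blade from tip (163,95) to (305,97), nearly level and in line with the dock. The arm blocks the side view, so I'll measure the blade midline in the top picture.

Run:
```python
from h import *
a=dict(np.load("top1.npz"));V=cv2.cvtColor(a["p"],cv2.COLOR_RGB2GRAY).astype(int)
for u in range(314,362,4): print(u,V[186:202,u].tolist())
print(V[193,312:324],V[194,312:324])
for u,v,z in[(320,193.5,.015),(340,193.7,.03),(355,193.9,.03)]: print(ray(a,(u,v),z))
```

```text
314 [141, 139, 141, 141, 141, 140, 142, 141, 141, 141, 143, 142, 142, 142, 142, 140]
318 [141, 142, 142, 141, 143, 143, 99, 78, 96, 130, 142, 142, 142, 141, 143, 143]
322 [141, 139, 142, 144, 143, 143, 86, 75, 108, 103, 130, 104, 83, 77, 75, 76]
326 [141, 104, 84, 77, 76, 71, 51, 49, 61, 57, 75, 80, 79, 79, 78, 78]
330 [78, 80, 79, 83, 79, 70, 54, 55, 67, 61, 75, 80, 79, 80, 79, 80]
334 [79, 78, 80, 80, 79, 68, 59, 58, 66, 61, 75, 80, 80, 78, 80, 79]
338 [79, 79, 79, 79, 80, 70, 64, 66, 61, 67, 78, 79, 78, 78, 79, 78]
342 [80, 77, 80, 81, 78, 69, 68, 68, 57, 66, 77, 80, 79, 78, 77, 81]
346 [79, 79, 80, 79, 79, 68, 60, 62, 52, 64, 77, 81, 80, 78, 79, 78]
350 [78, 79, 79, 80, 80, 63, 57, 56, 46, 62, 78, 79, 79, 78, 80, 79]
354 [80, 79, 78, 79, 80, 61, 53, 53, 44, 64, 76, 80, 78, 80, 78, 80]
358 [80, 80, 79, 80, 75, 54, 48, 48, 43, 70, 80, 79, 79, 79, 79, 79]
[141 142 141 141 143 138  78  85  83  73  75  79] [141 140 141 141 144 140  96 128 123 107 108 108]
[ 0.5313 -0.1386  0.015 ]
[ 0.5269 -0.1996  0.03  ]
[ 0.5251 -0.2461  0.03  ]
```

Call:
carry_out(dp=[[3,1,0],[3,0,0],[0,0,0],[0,0,-15],[0,0,-20],[0,0,-15],[0,0,-10],[0,0,0]], turn=[[0,0,0],[0,0,0],[0,0,0],[0,0,0],[0,0,0],[0,0,0],[0,0,0],[0,0,0]], newtons=60)

```text
time: 5.2
ee_pos: [0.5342, -0.2186, 0.1328]
orientation: [2.041, 1.571, 0.452]
force: [0.3, 0.6, -1.6]
opening: 0.0217
```

Call:
carry_out(dp=[[0,0,-6],[0,0,-6],[0,0,-6],[0,0,-6],[0,0,-6],[0,0,-5],[0,0,0]], turn=[[0,0,0],[0,0,0],[0,0,0],[0,0,0],[0,0,0],[0,0,0],[0,0,0]])

```text
time: 6.08
ee_pos: [0.5344, -0.1842, 0.1324]
orientation: [-1.906, 1.57, 2.787]
force: [-1.1, 0.3, -9.1]
opening: 0.022
```

Call:
carry_out(dp=[[0,0,-5],[0,0,-5],[0,0,-5],[0,0,-5],[0,0,0]], turn=[[0,0,0],[0,0,0],[0,0,0],[0,0,0],[0,0,0]])

```text
time: 6.7
ee_pos: [0.5349, -0.1658, 0.1328]
orientation: [0.085, 1.569, -1.507]
force: [-0.6, -7.6, -7.6]
opening: 0.0218
```

Call:
carry_out(dp=[[0,0,-5],[0,0,-5],[0,0,-3],[0,0,0],[0,0,0]], turn=[[0,0,0],[0,0,0],[0,0,0],[0,0,0],[0,0,0]])

```text
time: 7.32
ee_pos: [0.5354, -0.1514, 0.1327]
orientation: [3.003, 1.57, 1.413]
force: [-0.6, -1.4, -5.8]
opening: 0.0216
```

Run:
```python
from h import *
a={};P,d,K,R,t=cap("top");a=dict(K=K,R=R,t=t,d=d,p=P);np.savez("top2.npz",**a)
o=dict(np.load("top.npz"))
for b in(o,a):
    C=cloud(b["d"],K,R,t);m=sub((b["d"]>0)&(C[...,2]>.12)&(C[...,2]<.17),280,170,25,28);X=C[m];print(len(X),X.mean(0),np.median(X[:,2]))
    V=cv2.cvtColor(b["p"],cv2.COLOR_RGB2GRAY).astype(int);print(V[176:200,292].tolist())
print(pose()[2]["force"])
```

```text
160 [ 0.534  -0.0516  0.1373] 0.13762920543950802
[125, 100, 83, 74, 136, 153, 150, 84, 22, 11, 14, 13, 17, 18, 7, 41, 132, 151, 144, 92, 54, 62, 135, 151]
182 [ 0.5359 -0.0614  0.1417] 0.14286095909534813
[144, 90, 72, 82, 137, 163, 171, 168, 162, 133, 144, 143, 131, 119, 104, 96, 85, 70, 66, 64, 75, 146, 166, 166]
[ 0.2969 -1.2077 -4.7851]
```

Call:
carry_out(dp=[[0,0,0],[0,0,0],[0,0,0],[0,0,0],[-30,0,0],[-40,0,0],[-50,0,0],[-50,0,30],[0,0,40],[0,0,0]], turn=[[0,0,0],[0,0,0],[0,0,0],[0,0,0],[0,0,0],[0,0,0],[0,0,0],[0,0,0],[0,0,0],[0,0,0]], grip=60)

```text
time: 8.62
ee_pos: [0.5333, -0.2247, 0.3031]
orientation: [0.492, 1.569, -1.103]
force: [-0.1, 0.4, -0.8]
opening: 0.06
```

Run:
```python
from h import *
print(pose()[0],pose()[2]["force"],pose()[2]["qpos"])
im=[]
for n,(x,y,w,h) in dict(top=(260,165,90,75),side=(250,180,90,75)).items():
    P,d,K,Rr,t=cap(n);np.savez(n+"3.npz",p=P,d=d,K=K,R=Rr,t=t);im.append(cv2.resize(P[y:y+h,x:x+w,::-1],(400,333),interpolation=cv2.INTER_CUBIC))
    C=cloud(d,K,Rr,t);o=dict(np.load(n+".npz"));C0=cloud(o["d"],K,Rr,t)
    bx=lambda C,d:C[(d>0)&(abs(C[...,0]-.536)<.035)&(abs(C[...,1]+.052)<.035)&(C[...,2]>.085)&(C[...,2]<.18)]
    for c,dd in((C0,o["d"]),(C,d)):
        X=bx(c,dd);print(n,len(X),np.percentile(X[:,2],[50,75,90,97]),X[X[:,2]>.125].mean(0))
cv2.imwrite("pics/post.png",np.hstack(im))
```

```text
[ 0.5333 -0.2247  0.3031] [-0.1331  0.4245 -0.7959] [ 0.513   0.2837 -0.2726  1.8119  0.0878  1.0567  0.1832]
top 196 [0.1364 0.1392 0.1415 0.1436] [ 0.5343 -0.0516  0.1375]
top 228 [0.142  0.1453 0.1471 0.1485] [ 0.535  -0.0605  0.1426]
side 265 [0.1154 0.1309 0.1365 0.1389] [ 0.5386 -0.0606  0.1335]
side 285 [0.1214 0.1384 0.1427 0.1449] [ 0.5403 -0.0692  0.1377]
```

View pics/post.png

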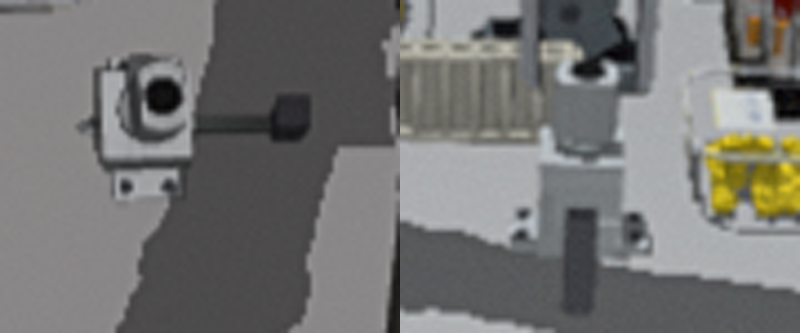

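The drift is standing in the slot with its tip out of the far side at crop (82,125). The head is lifted about 6 mm and leans towards -y, with its top hole at crop (162,97). I'll measure the lean.

Run:
```python
from h import *
for f,z in(("top",.136),("top3",.142)):
    a=dict(np.load(f+".npz"));V=cv2.cvtColor(a["p"],cv2.COLOR_RGB2GRAY).astype(int)
    m=sub(V<45,284,178,24,18).astype(np.uint8);n,l,st,ce=cv2.connectedComponentsWithStats(m);i=1+st[1:,4].argmax();print(f,st[i],ce[i],"hole",ray(a,ce[i],z))
    C=cloud(a["d"],a["K"],a["R"],a["t"]);m=(a["d"]>0)&(abs(C[...,0]-.536)<.035)&(abs(C[...,1]+.055)<.04)&(C[...,2]>z-.012)&(C[...,2]<z+.012);m=sub(m,280,170,30,30)
    c=max(cv2.findContours(m.astype(np.uint8),0,1)[0],key=cv2.contourArea);P=np.array([ray(a,q,z)[:2] for q in c[:,0].astype(float)],np.float32)*1000;print(cv2.minAreaRect(P))
for f in("side","side3"):
    a=dict(np.load(f+".npz"));C=cloud(a["d"],a["K"],a["R"],a["t"])
    m=(a["d"]>0)&(abs(C[...,0]-.538)<.012)&(abs(C[...,1]+.065)<.03)&(C[...,2]>.095)&(C[...,2]<.128);X=C[m]
    A=np.c_[X[:,0]-.538,X[:,2]-.11,np.ones(len(X))];print(f,len(X),np.linalg.lstsq(A,X[:,1],rcond=None)[0])
```

```text
top [289 184   8   8  47] [292.4468 187.1064] hole [ 0.5348 -0.0515  0.136 ]
((535.1057739257812, -51.613338470458984), (25.998750686645508, 46.69673538208008), 88.47964477539062)
top3 [293 183   8   7  45] [296.2889 186.1333] hole [ 0.5363 -0.0625  0.142 ]
((536.51611328125, -61.10179138183594), (47.28317642211914, 30.775787353515625), 3.20919132232666)
side 68 [-0.0357 -0.0192 -0.0659]
side3 63 [ 0.0576 -0.1577 -0.0735]
```

Run:
```python
from h import *
R=tool([0,.14,-.99],[.02,1,.14]);G=np.array([.5365,-.060,.117]);plan(G-.168*R[:,0],R,10)
```

```text
turn/row [-0.1569  0.0112  0.0108]
dp [[1.9, -0.0, -13.8], [2.1, 2.1, -13.6], [2.3, 4.2, -13.1], [2.5, 6.2, -12.2], [2.7, 8.0, -11.1], [2.9, 9.6, -9.7], [3.1, 10.9, -8.0], [3.3, 12.0, -6.2], [3.5, 12.8, -4.2], [3.7, 13.3, -2.1]]
```

Call:
carry_out(dp=[[1.9,0,-13.8],[2.1,2.1,-13.6],[2.3,4.2,-13.1],[2.5,6.2,-12.2],[2.7,8.0,-11.1],[2.9,9.6,-9.7],[3.1,10.9,-8.0],[3.3,12.0,-6.2],[3.5,12.8,-4.2],[3.7,13.3,-2.1]], turn=[[-0.157,0.011,0.011],[-0.157,0.011,0.011],[-0.157,0.011,0.011],[-0.157,0.011,0.011],[-0.157,0.011,0.011],[-0.157,0.011,0.011],[-0.157,0.011,0.011],[-0.157,0.011,0.011],[-0.157,0.011,0.011],[-0.157,0.011,0.011]], grip=75)

```text
time: 9.98
ee_pos: [0.5364, -0.082, 0.283]
orientation: [1.571, 1.43, 1.56]
force: [-0.1, -0.6, -0.3]
opening: 0.075
```

Run:
```python
from h import *
R=tool([0,.14,-.99],[.02,1,.14]);G=np.array([.5365,-.060,.117]);plan(G-.078*R[:,0],R,4)
p,R,s=pose();print(p,R,s["qpos"],s["force"])
```

```text
turn/row [ 0.0022  0.0004 -0.0001]
dp [[22.4, -0.4, -0.0], [22.4, -0.4, 0.0], [22.4, -0.4, 0.0], [22.4, -0.4, 0.0]]
[ 0.5364 -0.082   0.283 ] [[ 0.0015  0.0111  0.9999]
 [ 0.1404  0.99   -0.0112]
 [-0.9901  0.1404 -0.    ]] [ 0.6295  0.3044 -0.6286  1.8821  0.0427  1.0128  1.5599] [-0.0916 -0.6351 -0.3255]
```

Call:
carry_out(dp=[[22.5,-0.4,0],[22.5,-0.4,0],[22.5,-0.4,0],[22.5,-0.4,0],[0,0,0]], turn=[[0,0,0],[0,0,0],[0,0,0],[0,0,0],[0,0,0]])

```text
time: 10.6
ee_pos: [0.5359, -0.0714, 0.1927]
orientation: [1.591, 1.429, 1.575]
force: [-0.0, -0.5, -1.0]
opening: 0.0752
```

Call:
carry_out(dp=[[0,0,0],[0,0,0],[0,0,0],[0,0,0],[0,0,0],[0,0,0]], turn=[[0,0,0],[0,0,0],[0,0,0],[0,0,0],[0,0,0],[0,0,0]], grip=15, newtons=55)

```text
time: 11.35
ee_pos: [0.5377, -0.0706, 0.1947]
orientation: [1.558, 1.428, 1.541]
force: [1.2, 11.7, 4.2]
opening: 0.0293
```

Call:
carry_out(dp=[[-5,0,0],[-8,0,0],[-12,0,0],[-20,0,0],[-30,0,0],[-35,0,0],[-20,0,0],[0,0,0]], turn=[[0,0,0],[0,0,0],[0,0,0],[0,0,0],[0,0,0],[0,0,0],[0,0,0],[0,0,0]])

```text
time: 12.35
ee_pos: [0.5368, -0.0913, 0.3237]
orientation: [1.556, 1.432, 1.537]
force: [-0.3, 0.8, -3.4]
opening: 0.03
```

Run:
```python
from h import *
p,R,s=pose();print(p,R,s["qpos"],s["force"],s["opening"])
P,d,K,Rr,t=cap("side");np.savez("side4.npz",p=P,d=d,K=K,R=Rr,t=t)
cv2.imwrite("pics/lift.png",cv2.resize(P[100:260,220:380,::-1],(600,600),interpolation=cv2.INTER_CUBIC))
```

```text
[ 0.5368 -0.0913  0.3237] [[ 0.0047  0.0183  0.9998]
 [ 0.1386  0.9902 -0.0187]
 [-0.9903  0.1387  0.0021]] [ 0.6555  0.2644 -0.633   1.8339  0.0181  1.0936  1.5831] [-0.2981  0.8309 -3.4296] 0.030006951948095256
```

View pics/lift.png

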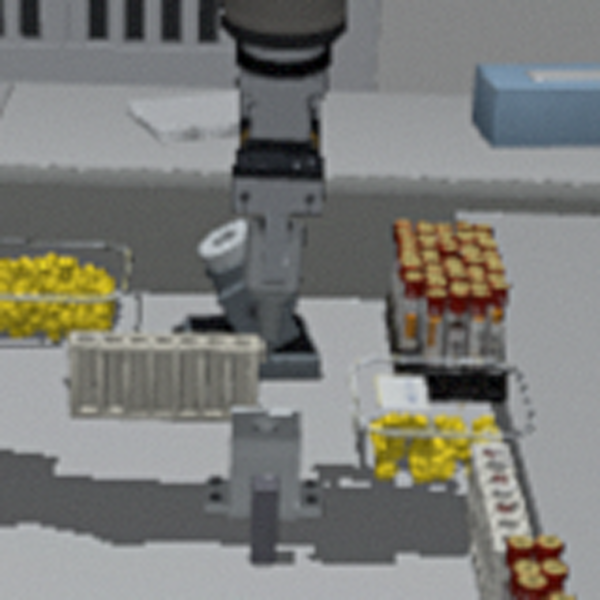

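The side picture shows the head held in the fingers, above and left of the housing at crop (275,270). The dock at (265,450) is empty, with the drift left in it. I'll measure the in-hand offset from depth.

Run:
```python
from h import *
a=dict(np.load("side4.npz"));C=cloud(a["d"],a["K"],a["R"],a["t"]);p,R,s=pose()
Q=(C-p)@R*1000  # tool coords mm
m=(a["d"]>0)&(Q[...,0]>70)&(Q[...,0]<190)&(abs(Q[...,1])<40)&(abs(Q[...,2])<40)
X=Q[m];print(len(X))
for lo in range(70,190,5):
    Y=X[(X[:,0]>=lo)&(X[:,0]<lo+5)]
    if len(Y):print(lo,len(Y),"z %.1f %.1f mid %.1f  y med %.1f min %.1f"%(Y[:,2].min(),Y[:,2].max(),(Y[:,2].min()+Y[:,2].max())/2,np.median(Y[:,1]),Y[:,1].min()))
```

```text
251
70 29 z -18.5 23.7 mid 2.6  y med -21.8 min -32.0
75 20 z -18.3 24.0 mid 2.8  y med -16.0 min -30.7
80 24 z -21.2 24.3 mid 1.5  y med -21.5 min -34.1
85 21 z -21.5 24.5 mid 1.5  y med -16.0 min -30.3
90 15 z -21.0 24.7 mid 1.9  y med -13.9 min -24.2
95 23 z -20.8 25.0 mid 2.1  y med -15.3 min -23.2
100 20 z -20.7 19.1 mid -0.8  y med -17.4 min -24.4
105 24 z -17.3 22.3 mid 2.5  y med -16.5 min -24.8
110 3 z -14.3 19.5 mid 2.6  y med -10.0 min -18.6
115 5 z -7.9 7.5 mid -0.2  y med -11.0 min -14.4
120 9 z -7.8 10.8 mid 1.5  y med -12.1 min -15.4
125 10 z -7.7 10.8 mid 1.6  y med -9.6 min -17.3
130 8 z -4.5 11.1 mid 3.3  y med -8.7 min -15.3
135 7 z -7.5 8.2 mid 0.4  y med -6.7 min -9.2
140 9 z -7.2 8.4 mid 0.6  y med -8.4 min -18.5
145 7 z -7.0 8.6 mid 0.8  y med -7.2 min -10.3
150 8 z -6.8 8.7 mid 0.9  y med -7.7 min -10.7
155 2 z -0.4 2.8 mid 1.2  y med -6.0 min -6.8
160 3 z -0.2 2.9 mid 1.3  y med -5.1 min -11.3
165 2 z 0.0 3.0 mid 1.5  y med -5.3 min -7.3
170 2 z 0.2 3.2 mid 1.7  y med -5.5 min -6.6
```

Run:
```python
from h import *
a=dict(np.load("side4.npz"));C=cloud(a["d"],a["K"],a["R"],a["t"]);p,R,s=pose()
Q=(C-p)@R*1000
for lo in range(0,55,6):
    m=(a["d"]>0)&(Q[...,0]>=lo)&(Q[...,0]<lo+6)&(Q[...,1]<-10)&(Q[...,1]>-75)&(abs(Q[...,2])<20);Y=Q[m]
    if len(Y):print(lo,len(Y),"z",np.percentile(Y[:,2],[0,3,50,97,100]).round(1),"y",np.median(Y[:,1]))
a=dict(np.load("top.npz"))
q=[(177.6,184),(210,177.6),(217,217),(183,222.4)]
for z in(0.02,.05):
    P=np.array([ray(a,x,z)[:2] for x in q]);E=np.roll(P,-1,0)-P;print(z,P.tolist(),np.degrees(np.arctan2(E[:,1],E[:,0])),np.linalg.norm(E,axis=1))
V=cv2.cvtColor(a["p"],cv2.COLOR_RGB2GRAY)
m=sub(V<100,165,168,60,62).astype(np.uint8);c=max(cv2.findContours(m,0,1)[0],key=cv2.contourArea)
P=np.array([ray(a,x,.03)[:2] for x in c[:,0].astype(float)],np.float32)*1000;print(cv2.boundingRect(c),cv2.minAreaRect(P))
```

```text
24 8 z [-4.6 -4.6  1.4  9.5 10.1] y -29.611151835865762
30 8 z [-4.3 -3.8  4.4 10.4 10.4] y -27.70066313582271
36 11 z [-4.2 -4.2  1.7  9.7 10.5] y -25.745770986563972
42 12 z [-4.  -3.9  2.  10.8 10.9] y -28.36992150250481
48 22 z [-19.  -17.1   2.2  18.1  19.9] y -24.5771815621163
54 19 z [-18.9 -17.2   2.4  15.5  17.2] y -22.071833433251072
0.02 [[0.5728129962029405, 0.3094662831568007], [0.5905174240226783, 0.20687213512156905], [0.4650206768899307, 0.18573407362591537], [0.45082182325357295, 0.29233123875564965]] [ -80.209  -170.4391   97.5872    7.9955] [0.1041 0.1273 0.1075 0.1232]
0.05 [[0.5676290009059732, 0.3020925111285632], [0.5849595591617158, 0.20166487362871438], [0.4621129634267459, 0.18097319074046608], [0.4482139511223027, 0.2853193124557533]] [ -80.209  -170.4391   97.5872    7.9955] [0.1019 0.1246 0.1053 0.1206]
(175, 177, 43, 49) ((514.1740112304688, 252.3432159423828), (141.6165771484375, 123.06072998046875), 8.461081504821777)
```

```bash
cat >> h.py <<'E'
S0=np.array([.4935,.2465,.134])
def spin(psi=0,yaw=.15,lean=np.radians(30)):
    x=np.array([np.sin(lean)*np.cos(yaw),np.sin(lean)*np.sin(yaw),-np.cos(lean)])
    R=tool(x,[-np.sin(yaw),np.cos(yaw),0]);return R@Ro.from_rotvec([psi,0,0]).as_matrix()
OFF=np.array([.112,0,-.0013])
def goal(h,psi=0): R=spin(psi);return S0-R[:,0]*h-R@OFF,R
def rel(psi=0):
    p,R,s=pose();q=R@OFF+p;B=spin();print("head origin rel spindle (h,y,z mm)",((q-S0)@B*1000*[-1,1,1]).round(1),"rotvec",Ro.from_matrix(B.T@R).as_rotvec().round(3),"F tool",(R.T@s["force"]).round(1),"t",s["time"],"q",s["qpos"],"op",s["opening"])
E
python3 - <<'E'
from h import *
p,R=goal(.110);plan(p,R,10);print(p,R);rel()
E
```

```text
turn/row [-0.0201 -0.0509 -0.0092]
dp [[4.0, 31.6, -15.7], [2.9, 31.9, -15.3], [1.8, 32.3, -14.8], [0.8, 32.6, -14.2], [-0.2, 32.8, -13.5], [-1.2, 33.1, -12.8], [-2.1, 33.3, -12.1], [-3.0, 33.5, -11.3], [-3.9, 33.7, -10.4], [-4.7, 33.9, -9.5]]
[0.3849 0.2301 0.3269] [[ 0.4944 -0.1494  0.8563]
 [ 0.0747  0.9888  0.1294]
 [-0.866  -0.      0.5   ]]
head origin rel spindle (h,y,z mm) [  70.5 -324.6   33. ] rotvec [0.201 0.509 0.092] F tool [ 3.  -0.3 -0.4] t 12.4 q [ 0.6551  0.2656 -0.6329  1.8353  0.0183  1.0929  1.5829] op 0.029571506157980158
```

Call:
carry_out(dp=[[4,31.6,-15.7],[2.9,31.9,-15.3],[1.8,32.3,-14.8],[0.8,32.6,-14.2],[-0.2,32.8,-13.5],[-1.2,33.1,-12.8],[-2.1,33.3,-12.1],[-3.0,33.5,-11.3],[-3.9,33.7,-10.4],[-4.7,33.9,-9.5]], turn=[[-0.02,-0.051,-0.009],[-0.02,-0.051,-0.009],[-0.02,-0.051,-0.009],[-0.02,-0.051,-0.009],[-0.02,-0.051,-0.009],[-0.02,-0.051,-0.009],[-0.02,-0.051,-0.009],[-0.02,-0.051,-0.009],[-0.02,-0.051,-0.009],[-0.02,-0.051,-0.009]], newtons=60)

```text
time: 13.65
ee_pos: [0.3837, 0.231, 0.3265]
orientation: [0.005, 1.047, 0.155]
force: [-0.3, 0.5, -1.9]
opening: 0.0294
```

Call:
carry_out(dp=[[0,0,0],[0,0,0]], turn=[[0,0,0],[0,0,0]])

```text
time: 13.9
ee_pos: [0.3849, 0.2293, 0.327]
orientation: [0.005, 1.048, 0.154]
force: [0.6, -0.0, -2.7]
opening: 0.0296
```

Run:
```python
from h import *
rel();p,R=goal(.075);plan(p,R,2)
P,d,K,Rr,t=cap("side");np.savez("side5.npz",p=P,d=d,K=K,R=Rr,t=t)
cv2.imwrite("pics/stand.png",cv2.resize(P[110:210,230:330,::-1],(600,600),interpolation=cv2.INTER_CUBIC))
C=cloud(d,K,Rr,t);B=spin();Q=(C-S0)@B*1000;Q[...,0]*=-1
m0=(d>0)&(abs(Q[...,1])<45)&(abs(Q[...,2])<45)
for lo in range(-30,180,6):
    Y=Q[m0&(Q[...,0]>=lo)&(Q[...,0]<lo+6)]
    if len(Y):print(lo,len(Y),"z %.1f %.1f mid %.1f y %.1f"%(Y[:,2].min(),Y[:,2].max(),(Y[:,2].min()+Y[:,2].max())/2,np.median(Y[:,1])))
```

```text
head origin rel spindle (h,y,z mm) [110.1  -0.5  -0.2] rotvec [0.001 0.001 0.002] F tool [ 2.7 -0.1 -0.8] t 13.9 q [ 0.506  -0.2462 -1.163   2.2673  0.0724  0.5188  0.9669] op 0.029617500900064302
turn/row [-0.0007 -0.0005 -0.001 ]
dp [[17.6, 0.3, 0.0], [17.6, 0.4, 0.0]]
-30 26 z -29.1 34.7 mid 2.8 y -28.7
-24 32 z -30.8 34.5 mid 1.8 y -23.6
-18 24 z -27.8 31.7 mid 1.9 y -25.6
-12 41 z -26.0 30.0 mid 2.0 y -23.2
-6 64 z -26.0 30.2 mid 2.1 y -3.4
0 10 z -24.7 23.1 mid -0.8 y -0.8
42 2 z -1.0 2.0 mid 0.5 y -9.7
48 4 z -0.8 3.5 mid 1.4 y -6.1
54 2 z -2.2 1.3 mid -0.5 y -6.5
60 5 z -6.9 4.7 mid -1.1 y -4.6
66 5 z -4.9 6.9 mid 1.0 y -10.1
72 8 z -5.4 10.5 mid 2.6 y -11.0
78 10 z -7.5 10.6 mid 1.5 y -8.5
84 8 z -6.5 9.5 mid 1.5 y -10.5
90 8 z -7.8 11.2 mid 1.7 y -8.8
96 11 z -7.8 12.3 mid 2.2 y -8.5
102 3 z -9.8 4.4 mid -2.7 y -15.7
108 16 z -16.3 23.8 mid 3.7 y -19.1
114 23 z -17.7 25.6 mid 4.0 y -17.3
120 18 z -20.5 26.4 mid 2.9 y -15.6
126 19 z -17.9 25.0 mid 3.6 y -18.5
132 22 z -19.4 22.8 mid 1.7 y -21.0
138 21 z -21.4 25.9 mid 2.3 y -18.4
144 20 z -17.5 25.0 mid 3.7 y -21.6
150 20 z -20.4 26.7 mid 3.1 y -17.8
156 23 z -17.7 26.7 mid 4.5 y -19.3
162 31 z -19.0 27.1 mid 4.0 y -14.7
168 12 z -12.2 24.3 mid 6.1 y -28.1
174 11 z -4.7 13.0 mid 4.1 y -25.9
```

View pics/stand.png

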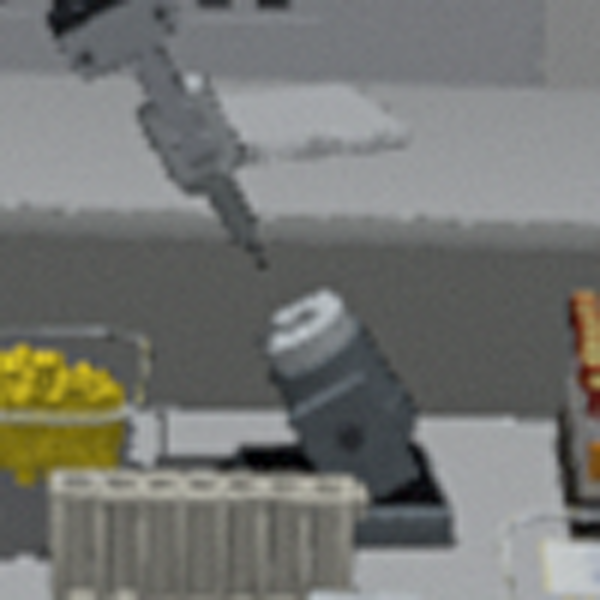

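The head is lined up with the spindle in the side view: the tang end is at crop (262,265) and points at the bore at (300,318). Now I insert.

Call:
carry_out(dp=[[15,0.4,0.2],[15,0,0],[12,0,0],[10,0,0],[10,0,0],[8,0,0],[0,0,0]], turn=[[0,0,0],[0,0,0],[0,0,0],[0,0,0],[0,0,0],[0,0,0],[0,0,0]])

```text
time: 14.82
ee_pos: [0.4198, 0.2353, 0.266]
orientation: [0.007, 1.05, 0.155]
force: [0.2, -0.4, -2.0]
opening: 0.03
```

```bash
python3 -c "
from h import *
rel()"
```

```text
head origin rel spindle (h,y,z mm) [39.6  0.2 -0.1] rotvec [0.002 0.003 0.003] F tool [ 1.8 -0.4 -0.9] t 14.825 q [ 0.3852  0.0908 -1.2074  2.2872  0.8298  0.5406  0.2509] op 0.03003780178492752
```

Call:
carry_out(dp=[[7,0,0],[7,0,0],[4,0,0],[0,0,0]], turn=[[0,0,0],[0,0,0],[0,0,0],[0,0,0]])

```text
time: 15.32
ee_pos: [0.4286, 0.2372, 0.2514]
orientation: [0.005, 1.047, 0.155]
force: [1.1, 0.1, -3.6]
opening: 0.0299
```

```bash
python3 -c "
from h import *
rel()"
```

```text
head origin rel spindle (h,y,z mm) [22.5  0.8  0.6] rotvec [0.001 0.    0.002] F tool [ 3.6 -0.1 -0.9] t 15.325 q [ 0.3267  0.1543 -1.171   2.2895  0.9582  0.5617  0.1358] op 0.029866904603620275
```

Call:
carry_out(dp=[[4,0,0],[4,0,0],[3,0,0],[3,0,0],[2,0,0],[0,0,0]], turn=[[0,0,0],[0,0,0],[0,0,0],[0,0,0],[0,0,0],[0,0,0]])

```text
time: 16.08
ee_pos: [0.4366, 0.2384, 0.2374]
orientation: [0.005, 1.047, 0.154]
force: [2.5, -1.3, -8.5]
opening: 0.0297
```

```bash
python3 -c "
from h import *
rel()"
```

```text
head origin rel spindle (h,y,z mm) [6.3 0.8 0.7] rotvec [ 0.001 -0.     0.002] F tool [ 8.5 -1.7 -2.3] t 16.075 q [ 0.2787  0.2061 -1.1344  2.2907  1.0554  0.577   0.0516] op 0.029699842767088223
```

Call:
carry_out(dp=[[1,0,0],[1,0,0],[1,0,0],[0,0,0]], turn=[[0,0,0],[0,0,0],[0,0,0],[0,0,0]])

```text
time: 16.58
ee_pos: [0.438, 0.2388, 0.2352]
orientation: [0.004, 1.046, 0.154]
force: [-4.9, -4.0, 3.0]
opening: 0.0294
```

```bash
python3 -c "
from h import *
rel()"
```

```text
head origin rel spindle (h,y,z mm) [3.7 0.8 0.9] rotvec [ 0.001 -0.001  0.002] F tool [-5.3 -3.2 -3.3] t 16.575 q [ 0.2708  0.2142 -1.1284  2.2907  1.0716  0.5798  0.0377] op 0.029373249951368724
```

Call:
carry_out(dp=[[1,0,0],[1,0,0],[0,0,0],[0,0,0],[0,0,0]], turn=[[0.05,0,0],[0.05,0,0],[0.05,0,0],[0.05,0,0],[0,0,0]])

```text
time: 17.2
ee_pos: [0.4389, 0.2385, 0.2332]
orientation: [0.204, 1.047, 0.152]
force: [-4.7, -4.5, 1.0]
opening: 0.0298
```

```bash
python3 -c "
from h import *
rel();p,R,s=pose();print(R.T@s['wrist_torque'])"
```

```text
head origin rel spindle (h,y,z mm) [1.5 0.6 0.6] rotvec [ 0.202 -0.     0.001] F tool [-3.5 -4.5 -3.3] t 17.2 q [ 0.2462  0.213  -1.1006  2.2918  1.0738  0.5737 -0.1667] op 0.029784252330174343
[-0.0231  1.0265 -1.411 ]
```

Call:
carry_out(dp=[[0,0,0],[0,0,0],[0,0,0],[0,0,0],[0,0,0]], turn=[[-0.1,0,0],[-0.1,0,0],[-0.1,0,0],[-0.1,0,0],[0,0,0]])

```text
time: 17.82
ee_pos: [0.4391, 0.2389, 0.2334]
orientation: [-0.194, 1.047, 0.155]
force: [-1.5, -1.2, -3.7]
opening: 0.0298
```

```bash
python3 -c "
from h import *
rel();p,R,s=pose();print(R.T@s['wrist_torque'])"
```

```text
head origin rel spindle (h,y,z mm) [1.5 0.6 0.9] rotvec [-0.198 -0.001  0.002] F tool [ 2.3 -0.3 -3.5] t 17.825 q [ 0.2744  0.2241 -1.1341  2.2903  1.086   0.5847  0.2255] op 0.029804817873445417
[ 0.4337  0.8776 -0.2477]
```

Run:
```python
from h import *
P,d,K,Rr,t=cap("side");np.savez("side6.npz",p=P,d=d,K=K,R=Rr,t=t)
cv2.imwrite("pics/ins.png",cv2.resize(P[120:190,250:320,::-1],(560,560),interpolation=cv2.INTER_CUBIC))
```

```text
(no output)
```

View pics/ins.png

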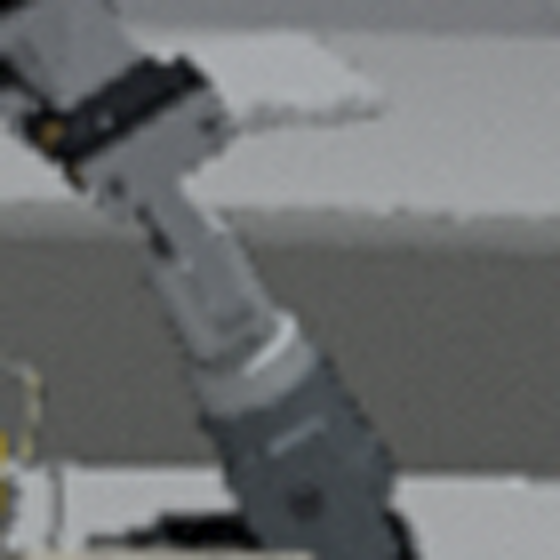

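The flange looks close to the face, at crop (245,355). I'll keep pushing and twisting, and watch the force.

Call:
carry_out(dp=[[1,0,0],[1,0,0],[1,0,0],[0,0,0]], turn=[[0,0,0],[0,0,0],[0,0,0],[0,0,0]])

```text
time: 18.38
ee_pos: [0.4401, 0.2399, 0.2324]
orientation: [-0.198, 1.043, 0.15]
force: [-45.6, -20.6, 63.3]
opening: 0.0292
```

```bash
python3 -c "
from h import *
rel();p,R,s=pose();print(R.T@s['wrist_torque'])"
```

```text
head origin rel spindle (h,y,z mm) [0.1 1.2 1.7] rotvec [-0.199 -0.004 -0.   ] F tool [-79.  -11.4 -12.3] t 18.375 q [ 0.2656  0.2293 -1.1298  2.2901  1.1013  0.5902  0.2103] op 0.02923490446072926
[ 0.4504  2.9967 -2.8773]
```

Call:
carry_out(dp=[[0,0,0],[0,0,0],[0,0,0],[0,0,0],[0,0,0]], turn=[[0.06,0,0],[0.06,0,0],[0.06,0,0],[0.06,0,0],[0,0,0]])

```text
time: 19.0
ee_pos: [0.44, 0.2399, 0.2323]
orientation: [0.043, 1.043, 0.151]
force: [-41.7, -17.2, 53.9]
opening: 0.0299
```

```bash
python3 -c "
from h import *
rel();p,R,s=pose();print(R.T@s['wrist_torque'])"
```

```text
head origin rel spindle (h,y,z mm) [0.  1.6 1.6] rotvec [ 0.041 -0.004  0.001] F tool [-68.7 -11.2 -10.3] t 19.0 q [ 0.2428  0.2205 -1.1027  2.291   1.0918  0.5797 -0.0238] op 0.029885711949647415
[-0.1661  1.6719 -3.2241]
```

Call:
carry_out(dp=[[-1,-0.5,-0.5],[-1,-0.5,-0.5],[0,0,0]], turn=[[0,0,0],[0,0,0],[0,0,0]])

```text
time: 19.38
ee_pos: [0.4396, 0.2385, 0.2328]
orientation: [0.048, 1.045, 0.156]
force: [4.9, 0.4, -0.9]
opening: 0.0296
```

```bash
python3 -c "
from h import *
rel();p,R,s=pose();print(R.T@s['wrist_torque'])"
```

```text
head origin rel spindle (h,y,z mm) [0.8 0.5 1.2] rotvec [ 0.043 -0.002  0.003] F tool [ 3.2 -0.2  3.8] t 19.375 q [ 0.2497  0.2157 -1.1036  2.2926  1.0829  0.5722 -0.0144] op 0.029586032313186256
[ 0.0702 -1.2966 -0.1379]
```

Call:
carry_out(dp=[[0,0,0],[0,0,0],[0,0,0],[0,0,0],[-15,0,0],[-30,0,0],[-30,0,0],[-25,0,0],[0,0,0]], turn=[[0,0,0],[0,0,0],[0,0,0],[0,0,0],[0,0,0],[0,0,0],[0,0,0],[0,0,0],[0,0,0]], grip=70)

```text
time: 20.5
ee_pos: [0.3907, 0.2303, 0.3178]
orientation: [0.041, 1.043, 0.15]
force: [0.3, -1.1, -0.2]
opening: 0.07
```

Run:
```python
from h import *
rel();im=[]
for n,(x,y) in dict(top=(155,165),side=(250,120)).items():
    P,d,K,Rr,t=cap(n);np.savez(n+"7.npz",p=P,d=d,K=K,R=Rr,t=t);im.append(cv2.resize(P[y:y+70,x:x+70,::-1],(400,400),interpolation=cv2.INTER_CUBIC))
    C=cloud(d,K,Rr,t);B=spin();Q=(C-S0)@B*1000;Q[...,0]*=-1
    m0=(d>0)&(abs(Q[...,1])<40)&(abs(Q[...,2])<40);print(n)
    for lo in range(-12,90,4):
        Y=Q[m0&(Q[...,0]>=lo)&(Q[...,0]<lo+4)]
        if len(Y):print(lo,len(Y),"z %.1f %.1f mid %.1f y %.1f %.1f"%(Y[:,2].min(),Y[:,2].max(),(Y[:,2].min()+Y[:,2].max())/2,Y[:,1].min(),Y[:,1].max()))
cv2.imwrite("pics/rel.png",np.hstack(im))
```

```text
head origin rel spindle (h,y,z mm) [99.2 -0.6  0.9] rotvec [ 0.041 -0.004 -0.   ] F tool [ 0.3 -1.1  0. ] t 20.5 q [ 0.3743 -0.1664 -1.0951  2.2751  0.2859  0.5174  0.7129] op 0.07001380133196589
top
-12 9 z -0.4 28.7 mid 14.1 y -29.2 21.8
-8 15 z -2.1 29.6 mid 13.7 y -29.2 25.9
-4 32 z -23.5 31.0 mid 3.8 y -29.2 27.8
0 69 z -27.3 29.0 mid 0.9 y -28.6 29.0
4 29 z -17.4 28.8 mid 5.7 y -27.1 25.4
8 11 z -18.8 21.7 mid 1.5 y -20.7 19.4
12 11 z -13.2 21.1 mid 3.9 y -22.4 9.9
16 7 z -20.3 23.5 mid 1.6 y -15.9 6.0
20 9 z -15.3 22.1 mid 3.4 y -16.3 12.0
24 11 z -20.0 22.8 mid 1.4 y -16.4 7.7
28 5 z -5.4 22.5 mid 8.6 y -16.2 1.4
32 9 z 11.9 22.9 mid 17.4 y -16.5 7.0
36 10 z -7.8 22.6 mid 7.4 y -16.6 9.5
40 6 z -13.3 23.8 mid 5.3 y -14.7 5.8
44 10 z 2.1 23.0 mid 12.6 y -16.1 11.2
48 9 z -18.5 23.4 mid 2.4 y -15.9 4.9
52 13 z -18.8 22.6 mid 1.9 y -14.3 7.3
56 37 z -24.0 23.1 mid -0.5 y -16.9 14.7
60 86 z -22.9 19.9 mid -1.5 y -16.2 12.3
64 32 z -20.7 19.9 mid -0.4 y -15.7 11.5
68 2 z -9.3 6.0 mid -1.7 y -10.4 4.4
side
-12 15 z -24.5 31.7 mid 3.6 y -33.5 -5.6
-8 18 z -19.0 30.6 mid 5.8 y -36.1 7.6
-4 31 z -26.0 30.2 mid 2.1 y -36.0 19.5
0 13 z -23.4 29.2 mid 2.9 y -30.0 -5.0
4 14 z -18.6 13.1 mid -2.8 y -27.6 -7.8
8 15 z -20.3 21.6 mid 0.7 y -31.7 -4.9
12 12 z -18.4 24.8 mid 3.2 y -23.8 -3.7
16 13 z -21.1 20.7 mid -0.2 y -22.3 -10.5
20 11 z -5.7 25.1 mid 9.7 y -19.7 1.0
24 18 z -22.9 22.4 mid -0.2 y -26.3 2.8
28 9 z -18.6 21.3 mid 1.4 y -22.0 -10.9
32 13 z -16.3 21.3 mid 2.5 y -28.3 -7.8
36 14 z -21.5 23.2 mid 0.9 y -26.6 -6.8
40 12 z -17.5 23.1 mid 2.8 y -23.6 -2.2
44 15 z -18.9 25.1 mid 3.1 y -20.7 -5.5
48 13 z -20.5 20.7 mid 0.1 y -23.3 -7.8
52 13 z -22.5 23.7 mid 0.6 y -22.8 7.6
56 23 z -19.1 22.2 mid 1.6 y -21.9 6.5
60 14 z -12.5 11.3 mid -0.6 y -22.6 8.2
```

View pics/rel.png

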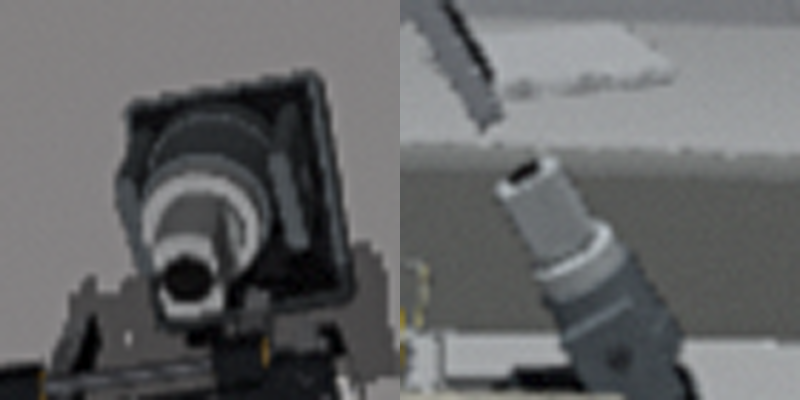

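The head stands released in the spindle and looks flush: the flange is at crop (575,245) in the side half. I'll check the height with depth medians from both views.

Run:
```python
from h import *
for f in("top7","side7","top","top3"):
    a=dict(np.load(f+".npz"));C=cloud(a["d"],a["K"],a["R"],a["t"]);B=spin();Q=(C-S0)@B*1000;Q[...,0]*=-1
    r=np.hypot(Q[...,1],Q[...,2]);ok=a["d"]>0
    for nm,m in(("face",ok&(r>23)&(r<29)&(abs(Q[...,0])<8)),("flange",ok&(r<22)&(r>17)&(abs(Q[...,0]-8)<5)),("top",ok&(r<23)&(r>8)&(abs(Q[...,0]-62)<10))):
        X=Q[m]
        if len(X)>5:
            w=X[:,:];A=np.c_[w[:,1:],np.ones(len(w))];c=np.linalg.lstsq(A,w[:,0],rcond=None)[0];print(f,nm,len(X),"h med %.1f mean %.1f sd %.1f"%(np.median(X[:,0]),X[:,0].mean(),X[:,0].std()),"slope",c[:2],"c",c[2])
a=dict(np.load("top7.npz"));V=cv2.cvtColor(a["p"],cv2.COLOR_RGB2GRAY).astype(int)
m=sub(V<35,180,206,16,16).astype(np.uint8);n,l,st,ce=cv2.connectedComponentsWithStats(m);i=1+st[1:,4].argmax()
B=spin();T=S0-B[:,0]*.059;print("hole",st[i],ce[i],ray(a,ce[i],T[2]),"expected",T)
o=dict(np.load("top3.npz"));C=cloud(a["d"],a["K"],a["R"],a["t"]);m=(a["d"]>0)&(C[...,2]>.055)&(C[...,2]<.085);Y=C[sub(m,300,170,45,40)];print("drift handle",len(Y),Y.mean(0) if len(Y) else "")
C=cloud(o["d"],o["K"],o["R"],o["t"]);m=(o["d"]>0)&(C[...,2]>.055)&(C[...,2]<.085);Y=C[sub(m,310,170,35,40)];print("before",len(Y),Y.mean(0) if len(Y) else "")
```

```text
top7 face 81 h med 1.2 mean 1.1 sd 3.0 slope [-0.0085 -0.0258] c 1.3779856356827458
top7 flange 21 h med 7.6 mean 7.9 sd 2.8 slope [ 0.0393 -0.0783] c 8.701832441738318
top7 top 141 h med 62.2 mean 61.5 sd 3.2 slope [-0.0032 -0.0602] c 61.55682417280648
side7 face 35 h med -0.5 mean -0.3 sd 4.2 slope [-0.0976 -0.0069] c -2.0376196489791383
side7 flange 10 h med 7.8 mean 8.0 sd 2.2 slope [ 0.0046 -0.0648] c 7.6021697939003605
side7 top 37 h med 57.6 mean 57.8 sd 2.6 slope [0.0546 0.0212] c 58.23975610721997
top face 122 h med 1.8 mean 1.0 sd 3.1 slope [ 0.0158 -0.0154] c 1.0469470891705577
top flange 15 h med 3.9 mean 4.4 sd 1.3 slope [-0.0219 -0.0352] c 4.390759030692755
top3 face 111 h med 1.7 mean 1.1 sd 2.8 slope [ 0.0039 -0.0368] c 1.126424493060797
top3 flange 17 h med 3.7 mean 4.1 sd 0.9 slope [ 0.0177 -0.0279] c 4.069447154361116
hole [182 210  10   8  49] [187.102  213.6327] [0.4605 0.2424 0.1851] expected [0.4643 0.2421 0.1851]
drift handle 126 [ 0.5342 -0.1151  0.0759]
before 64 [ 0.5338 -0.1512  0.0747]
```

Depth puts the head's top 60.4 mm (top view) and 58.1 mm (side view) above the face, against a nominal 59. A stop on the cup would give 68. The remaining uncertainty is about 1.5 mm, so I'll regrip once and press with a twist to make sure it is home.

Call:
carry_out(dp=[[25,0.5,0],[30,0.5,0],[30,0,0],[14,0,0],[0,0,0]], turn=[[0,0,0],[0,0,0],[0,0,0],[0,0,0],[0,0,0]])

```text
time: 21.22
ee_pos: [0.4366, 0.2379, 0.2319]
orientation: [0.045, 1.054, 0.155]
force: [-0.5, -0.2, -0.1]
opening: 0.0704
```

Call:
carry_out(dp=[[0,0,0],[0,0,0],[0,0,0],[0,0,0],[0,0,0],[0,0,0]], turn=[[0,0,0],[0,0,0],[0,0,0],[0,0,0],[0,0,0],[0,0,0]], grip=15, newtons=60)

```text
time: 21.98
ee_pos: [0.4372, 0.2379, 0.2344]
orientation: [0.041, 1.049, 0.151]
force: [-2.2, 1.9, 5.2]
opening: 0.03
```

```bash
python3 -c "
from h import *
rel();p,R,s=pose();print(R.T@s['wrist_torque'])"
```

```text
head origin rel spindle (h,y,z mm) [ 3.4 -0.  -0.6] rotvec [0.041 0.002 0.   ] F tool [-5.4  2.3  0.9] t 21.975 q [ 0.2811  0.2183 -1.1402  2.2918  1.0738  0.5848 -0.0035] op 0.029952969611519876
[0.0654 0.1479 0.8905]
```

Call:
carry_out(dp=[[1,0,0],[0.5,0,0],[0,0,0],[0,0,0],[0,0,0]], turn=[[0.05,0,0],[0.05,0,0],[0.05,0,0],[0.05,0,0],[0,0,0]])

```text
time: 22.6
ee_pos: [0.4375, 0.2382, 0.2335]
orientation: [0.239, 1.048, 0.149]
force: [-22.4, -5.6, 35.0]
opening: 0.0298
```

```bash
python3 -c "
from h import *
rel();p,R,s=pose();print(R.T@s['wrist_torque'])"
```

```text
head origin rel spindle (h,y,z mm) [ 2.5  0.4 -0.6] rotvec [ 0.24   0.001 -0.001] F tool [-41.8  -2.7  -1.8] t 22.6 q [ 0.257   0.2138 -1.1146  2.2927  1.0727  0.579  -0.2052] op 0.029759716155788152
[-0.1383  1.5244 -0.84  ]
```

Call:
carry_out(dp=[[0,0,0],[0,0,0],[0,0,0],[0,0,0],[0,0,0]], turn=[[0.05,0,0],[0.05,0,0],[0.05,0,0],[0.05,0,0],[0,0,0]])

```text
time: 23.22
ee_pos: [0.4375, 0.238, 0.2335]
orientation: [0.438, 1.048, 0.148]
force: [-24.0, -6.6, 35.8]
opening: 0.0296
```

```bash
python3 -c "
from h import *
rel();p,R,s=pose();print(R.T@s['wrist_torque'])"
```

```text
head origin rel spindle (h,y,z mm) [ 2.5  0.4 -0.6] rotvec [ 0.44   0.001 -0.001] F tool [-43.4  -4.2  -1.9] t 23.225 q [ 0.2377  0.2067 -1.0919  2.2935  1.0644  0.5716 -0.3997] op 0.0296166614280794
[-0.2533  1.3537 -1.3576]
```

Call:
carry_out(dp=[[0,0,0],[0,0,0],[0,0,0],[0,0,0],[0,0,0],[0,0,0],[0,0,0],[0,0,0]], turn=[[-0.1,0,0],[-0.1,0,0],[-0.1,0,0],[-0.1,0,0],[-0.1,0,0],[-0.1,0,0],[-0.1,0,0],[0,0,0]])

```text
time: 24.22
ee_pos: [0.4375, 0.239, 0.2336]
orientation: [-0.259, 1.048, 0.153]
force: [-20.0, 0.8, 27.3]
opening: 0.0299
```

```bash
python3 -c "
from h import *
rel();p,R,s=pose();print(R.T@s['wrist_torque'])"
```

```text
head origin rel spindle (h,y,z mm) [ 2.5  0.7 -0.5] rotvec [-0.261  0.001  0.001] F tool [-33.4   4.6  -2.3] t 24.225 q [ 0.2853  0.2256 -1.1488  2.2912  1.0847  0.5901  0.2882] op 0.02992901601273897
[0.7283 1.3534 0.9281]
```

Call:
carry_out(dp=[[0,0,0],[0,0,0],[0,0,0],[0,0,0],[0,0,0],[-0.7,0,0],[-0.8,0,0],[0,0,0]], turn=[[0.1,0,0],[0.1,0,0],[0.1,0,0],[0.1,0,0],[0.05,0,0],[0,0,0],[0,0,0],[0,0,0]])

```text
time: 25.22
ee_pos: [0.4371, 0.2378, 0.234]
orientation: [0.192, 1.05, 0.151]
force: [0.3, 4.7, -1.0]
opening: 0.0297
```

```bash
python3 -c "
from h import *
rel();p,R,s=pose();print(R.T@s['wrist_torque'])"
```

```text
head origin rel spindle (h,y,z mm) [ 3.2  0.1 -1. ] rotvec [0.191 0.002 0.   ] F tool [ 1.4  4.6 -0.5] t 25.225 q [ 0.2452  0.2053 -1.0977  2.2933  1.058   0.5698 -0.1427] op 0.029735242810112316
[0.0771 0.4809 1.3018]
```

Call:
carry_out(dp=[[0,0,0],[0,0,0],[0,0,0],[0,0,0],[-15,0,0],[-30,0,0],[-35,0,0],[-35,0,0],[0,0,0]], turn=[[0,0,0],[0,0,0],[0,0,0],[0,0,0],[0,0,0],[0,0,0],[0,0,0],[0,0,0],[0,0,0]], grip=70)

```text
time: 26.35
ee_pos: [0.3855, 0.2284, 0.3266]
orientation: [0.179, 1.048, 0.137]
force: [-0.4, -0.4, -0.7]
opening: 0.07
```

Run:
```python
from h import *
rel();B=spin();acc={}
for n in("top","side"):
    fr=[cap(n) for _ in range(6)];P,_,K,Rr,t=fr[0];D=np.stack([f[1] for f in fr]);d=np.where((D>0).all(0),np.median(D,0),0);np.savez(n+"8.npz",p=P,d=d,K=K,R=Rr,t=t)
    C=cloud(d,K,Rr,t);Q=(C-S0)@B*1000;Q[...,0]*=-1;r=np.hypot(Q[...,1],Q[...,2]);ok=d>0
    h=lambda m:(len(Q[m]),np.median(Q[m][:,0]),Q[m][:,0].mean(),Q[m][:,0].std())
    print(n,"face",h(ok&(r>24)&(r<29)&(abs(Q[...,0])<7)),"flange",h(ok&(r<21)&(r>17)&(abs(Q[...,0]-8)<5)),"top",h(ok&(r<23)&(r>8)&(abs(Q[...,0]-61)<8)))
P=np.load("side8.npz")["p"];cv2.imwrite("pics/fin.png",cv2.resize(P[130:260,225:355,::-1],(600,600),interpolation=cv2.INTER_CUBIC))
```

```text
head origin rel spindle (h,y,z mm) [109.6  -2.2   0.1] rotvec [ 0.191  0.    -0.007] F tool [ 0.4 -0.5 -0.7] t 26.35 q [ 0.3635 -0.1999 -1.0705  2.2686  0.217   0.5413  0.6285] op 0.07001054391351122
top face (78, np.float64(1.5476172231950414), np.float64(1.2495966902095832), np.float64(1.7289026740797588)) flange (18, np.float64(10.199554038579237), np.float64(9.322826651154653), np.float64(2.4712526108415416)) top (137, np.float64(61.28682702049626), np.float64(61.003440050636826), np.float64(2.419564106872381))
side face (23, np.float64(-1.3062434393586229), np.float64(-1.0353075461477927), np.float64(3.504726678760277)) flange (9, np.float64(8.151188326217719), np.float64(8.35416884748149), np.float64(2.2963205573031327)) top (38, np.float64(57.53600271761819), np.float64(57.59841037706654), np.float64(2.23592924367279))
```

View pics/fin.png

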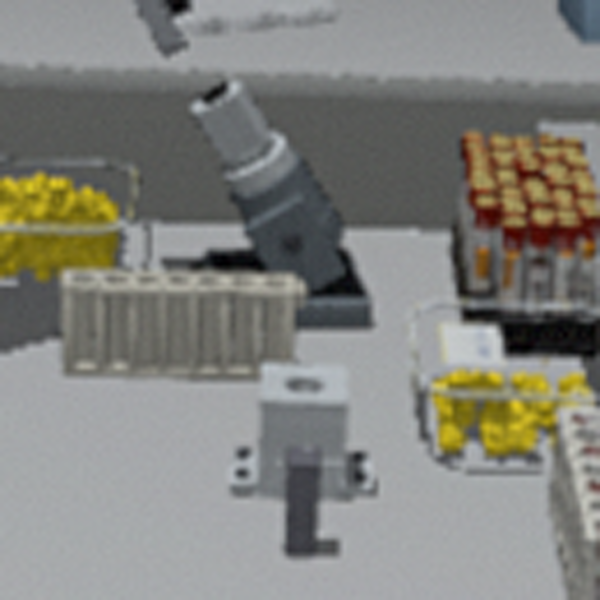

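Averaged depth now puts the head's top 59.7 mm (top view) and 58.8 mm (side view) above the face, with 59 nominal, so the flange is flush. The drift stands in the dock's slot at crop (305,500). Handing in.

```bash
python3 -c "
from bench import bot
print(bot.job_done(), bot.observe()['time'])"
```

```text
the job is handed in; nothing more can be done
the job is handed in; nothing more can be done
```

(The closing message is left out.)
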